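# Take the root cassette out of its sloping stand for viewing

## Task

The hold-down bar on the sloping root-growth stand is not latched at the moment: swing it up, slide the root cassette up the slope until it is out of the toe pocket, and lay it flat on the light pad, roots facing up, all of it on the white panel and square to it, without letting it drop. Then swing the bar back down so that its slot passes over the T-toggle, and give the toggle a quarter turn so that the bar is latched. Leave the pot, the beaker and the jar where they are.

Things in the scene. Friction and masses are not known exactly. Their poses are not given: they have to be found in the camera images.
- bed: Aluminium bed of the fixed stand, sloped 30 deg. Origin: top surface, mid-width, low end (toe stop), 30 mm over the bench. x up the slope, roughly to the robot's left; y across, roughly towards the robot; z square out of the bed. 160 x 104 mm; a cross strip at x 108-148 reaches y +-77. Toe pocket roof: 20 mm over the bed, to x = 22 mm. Guides 7 mm high, faces at y +-43.5, x 22 to 110.
- cassette_center (a point): Centre of the loose root cassette, 0.15-0.25 kg: dark box 152 x 80 x 18 mm (x length, up-slope at first; y width; z out of the face with the blue root window), this point 9 mm below the face. Starts at (77, 0, 9) mm in the bed's axes, low end in the toe pocket. A recess 6 mm deep crosses the face 35 to 69 mm up-slope of here; the closed bar lies in it and blocks sliding.
- cassette_handle (a point): Middle of the grip of the bridge handle on the cassette's face: aluminium, 66 mm long (cassette y), 10 mm thick (x), 12 mm high, 50 mm clear between its posts. It is 24 mm above the face, 42 mm above the cassette's underside and 16 mm up-slope of its centre. Axes as the cassette's.
- bar_grip (a point): Middle of the free lifting end of the hold-down bar, flat steel 30 mm wide (bed x) and 5 mm thick, 160 mm from the hinge axis; moves with the bar. The lifting end is 35 mm long, overhangs the bed with only the bench below, and has a lip turned up 9 mm at its tip, 20 mm beyond here. Axes: x along the hinge, y from hinge to free end, z out of the bar's upper face.
- bar_hinge (a point): Fixed point on the bar's hinge axis, which is parallel to the bed's x; at (128, -60, 15.5) mm in the bed's axes. Axes as the bed's.
- bar (a joint): Angle of the hold-down bar: 0 closed (parallel to the bed, along its +y, on a boss), growing as it swings up about the bed's +x, stop at 2.0 (past square, leaning outward). Bar 0.17 kg; hinge friction keeps it where it is left from about 1.2 up; below about 1.0 it falls shut. A crosswise toggle stops it from opening, and from closing fully.
- toggle_grip (a point): Centre of the T-toggle's black wing, 34 mm long (its y), 8 mm thick (its x), 20 mm high, turning on a stud along the bed's z; at (128, 60, 30) mm in the bed's axes. With the bar closed it stands up through the bar's slot (46 x 15 mm, long way along the bar), its underside 2 mm above the bar's top, which is 18 mm above the bed.
- toggle (a joint): Angle of the T-toggle: 0 (stop) wing along the bar, in line with the slot, which it passes within about 10 deg; 1.57 (stop) wing across the bar, latched. Grows anticlockwise seen looking down on the bed. Stays where it is left; turns with about 0.03 N m.
- pad_top (a point): Centre of the top surface of the light pad, a fixed flat panel 260 x 190 mm, 8 mm thick, with a white lit panel 210 x 150 mm in its middle; x along the long side, z up. The cassette may point either way along x.
- pot: Bystander: small terracotta pot with seedlings, 72 mm across, 63 mm high to the rim and about 120 mm to the leaves; origin at the centre of its underside.
- beaker: Bystander: open glass beaker, 68 mm across, 90 mm high; origin at the centre of its underside.
- jar: Bystander: amber jar with a steel cap, 60 mm across, 85 mm high; origin at the centre of its underside.
There are look-alikes about, which are no part of the job. What is meant by the part that bears bed is not red, and is the larger of those in its own colour.

How it is judged:
On the way, in this order (a step that is already met when the one before it is completed fails the run):
1. the hold-down bar is swung up clear while the cassette is still in its bed (value of joint bar above 1.1 rad and x of cassette_center in the frame of bed below 0.09 m), for 0.2 s.
2. the cassette has slid up the bed, still lying on it, out of the toe pocket (x of cassette_center in the frame of bed above 0.096 m and z of cassette_center in the frame of bed below 0.022 m), for 0.05 s.
3. the cassette lies flat on the white panel of the light pad, roots up, square to it, let go of (x of cassette_center in the frame of pad_top between -0.027 and 0.027 m and y of cassette_center in the frame of pad_top between -0.033 and 0.033 m and z of cassette_center in the frame of pad_top below 0.013 m and angle between cassette_center's own z axis and vertical below 0.06 rad and angle between the x axis of cassette_center and the x axis of pad_top, either way round below 0.18 rad and contact force between the fingers and cassette below 0.1 N), for 0.2 s.
4. the bar is down again with the toggle standing through its slot (value of joint bar below 0.05 rad and value of joint toggle below 0.5 rad), for 0.05 s.
5. the toggle is turned a quarter turn over the closed bar (value of joint bar below 0.05 rad and value of joint toggle above 1.3 rad), for 0.2 s.
At the end, for the whole second after the job is handed in: The cassette lies still and flat on the light pad, window up, its centre within 27 mm (along the pad) and 33 mm (across) of the white panel's centre and its length within about 10 degrees of the pad's; the bar is closed to within 0.05 rad and the toggle is turned to at least 1.3 rad across it (all of step 5 and x of cassette_center in the frame of pad_top between -0.027 and 0.027 m and y of cassette_center in the frame of pad_top between -0.033 and 0.033 m and z of cassette_center in the frame of pad_top below 0.013 m and angle between cassette_center's own z axis and vertical below 0.06 rad and angle between the x axis of cassette_center and the x axis of pad_top, either way round below 0.18 rad and linear speed of cassette below 0.02 m/s); the robot touches nothing.
It fails at once if the cassette is let go of in the air, away from the stand, more than about 2 cm above the light pad (contact force between the fingers and cassette below 0.02 N and horizontal distance between cassette_center and bed above 0.2 m and z of cassette_center in the frame of pad_top above 0.03 m).
It fails at once if the pot is moved (distance of pot from where it was at the start of the episode above 0.03 m).
It fails at once if the beaker is moved (distance of beaker from where it was at the start of the episode above 0.03 m).
It fails at once if the jar is moved (distance of jar from where it was at the start of the episode above 0.03 m).
It also fails if it takes over 72 s, if anything falls off the work surface, if the arm or the gripper's body presses on something with over 40 N, if the wrist force passes 120 N, or if a joint passes its speed limit or range.

## Robot

A 6-joint arm with a two-finger parallel gripper is mounted at the origin on the work surface. World frame = base frame: x ahead of the robot, y to its left, z up, the work surface at z = 0. Lengths are in m, angles in rad, forces in N, time in s.
With the tool pointing down it reaches from about 0.425 to 0.95 m from the base axis. Payload 3.5 kg.
Tool frame: the origin (TCP) lies on the centre line of the jaws, within the pads' length; the fingertips stand ahead of it and the grasp point (between the pads) lies 11 mm behind it (tips_ahead is the z of the fingertips in the tool frame, in m); z points along the fingers, y is the direction in which the jaws open and shut (so a half turn about z gives the same grasp; the last joint's range is limited). The gripper opens to 85 mm and grips with 20 to 120 N. Pads are 22 mm wide; open, the fingers measure 114 mm over their backs; the gripper's body (76 mm by 85 mm) begins 54 mm behind the grasp point. The pads swing forward as they close: fully open they stand 13 mm farther back than shut.
Start: joints at [0.953, 0.286, 1.577, -0, 1.279, -0.15], TCP at [0.304, 0.602, 0.239] pointing down, gripper open.
Joint ranges: [-2.77, 2.77], [-0.9, 2.22], [0.21, 2.48], [-1.53, 4.67], [0.24, 2.81], [-2.84, 2.84]. Speed limits (rad/s): [2.79, 2.79, 3.14, 3.14, 3.14, 3.14].

## Interface

Orientations are given as a unit quaternion [x, y, z, w].
In Python, from plant import * gives the robot as it stands. The module is installed in compiled form; this text tells all that it offers.
- The arm moves only by the tool move_arm, never from a script. Its arguments are lists of equal length, an entry for each row: "linear": the shift along the world's x, y, z in m, a list of three; "twist": the turn, a rotation vector about the world's x, y, z in degrees, a list of three. A call has 1 to 20 rows; each row shifts and turns the pose as measured when the row begins; what a row does not reach is not made up. A row lasts 1/12 s, in which the tool goes at most 41.7 mm and 7.16 degrees, less where a joint would pass 70% of its speed; a pose out of reach is approached as far as the arm can. A call is refused whole if a number of a shift passes 0.0417 or a number of a turn 7.16, either way. A call with a gripper value outside its range is refused whole. "grip" is the opening, from 0 (shut) to 1 (fully open), set as the call begins (left out, the last holds). The fingers move at their own pace and stop on an object; "force" is the grip in N (left out, the last holds). Time passes only in rows, so rows that do not move let the fingers close. It gives the time, the measured TCP pose, the force and the opening at its end, in the units of the state.
- get_state(): the state, without advancing time (a new reading comes with each control period).
- read_camera(name): name is "side" or "top"; returns a dict with "img" (420x560x3 uint8, blue, green, red), "depth" (420x560 float32, m along the optical axis (not along the pixel's ray), 0 where there is no reading), "fx", "fy", "cx", "cy" (pixels), "rvec" (rotation vector, rad) and "tvec" (3), from world to camera coordinates, as OpenCV has them. Camera axes: x right, y down, z forward; pixel columns grow to the right and rows downward; lengths in m; the calibration is good to about 2 mm. A picture is of the moment at which its call begins.
- sign_off(): hands the job in, once; it reports no verdict.
The state is a dict: "time": time; "qpos": joint angles; "dq": joint speeds; "joint_efforts": joint torques, N m; "eef_pos": TCP position; "tcp_rot": TCP orientation; "contact_force": force on the tool from outside, world axes, zero at the start; "wrist_torque": the same for the moment, N m; "opening": opening from 0.0 (shut) to 1.0 (fully open).
Only numpy, scipy, OpenCV 4.12 (cv2) and the standard library are available. Lean on these libraries where they do the work, as an engineer would, in place of code of your own. Each camera call takes 0.05 s, during which the arm holds its last target.

## Working session

There is one attempt and no reset: what is moved stays moved. The work goes in short steps, Python scripts to look and compute and a tool call to move; the robot and the scene stay as the last step left them, time stands still between calls to the robot, and variables do not carry over. Pictures are saved under pics/ and viewed, and the job is handed in when it is done.

Besides the shell and the picture viewer there is one more tool, called after "Request:" as name(argument=value, ...) on one line, values as JSON. move_arm: Moves the arm, as the interface text tells. Its arguments: {"type":"object","properties":{"linear":{"type":"array","items":{"type":"array","items":{"type":"number"}}},"twist":{"type":"array","items":{"type":"array","items":{"type":"number"}}},"grip":{"type":"number"},"force":{"type":"number"}},"required":["linear","twist"]}

```bash
mkdir -p pics
cat > h.py <<'E'
from plant import *
import numpy as np, cv2
def cam(n):
    c=read_camera(n); R=cv2.Rodrigues(np.array(c['rvec'],float))[0]; c['R']=R; c['t']=np.array(c['tvec'],float).ravel(); return c
def pt(c,u,v,d=None):
    if d is None:
        p=c['depth'][int(v)-1:int(v)+2,int(u)-1:int(u)+2]; d=np.median(p[p>0])
    x=np.array([(u-c['cx'])/c['fx']*d,(v-c['cy'])/c['fy']*d,d]); return c['R'].T@(x-c['t'])
def plane(c,u,v,z):
    r=c['R'].T@np.array([(u-c['cx'])/c['fx'],(v-c['cy'])/c['fy'],1]); o=-c['R'].T@c['t']; return o+r*(z-o[2])/r[2]
def cloud(c):
    H,W=c['depth'].shape; u,v=np.meshgrid(np.arange(W),np.arange(H)); d=c['depth'].astype(float)
    X=np.stack([(u-c['cx'])/c['fx']*d,(v-c['cy'])/c['fy']*d,d],-1); return (X-c['t'])@c['R']
def proj(c,p):
    q=c['R']@np.array(p)+c['t']; return q[0]/q[2]*c['fx']+c['cx'],q[1]/q[2]*c['fy']+c['cy']
E
python3 - <<'E'
from h import *
for n in('side','top'):
    c=cam(n); cv2.imwrite(f'pics/{n}0.png',c['img']); print(n,-c['R'].T@c['t'],c['fx'])
print(get_state())
E
```

```text
side [-0.09864196 -0.63102863  1.10031451] 416.3645712980908
top [0.23978802 0.0207484  1.27932295] 409.99309394769944
{'time': 0.1, 'qpos': array([ 9.52992645e-01,  2.87131618e-01,  1.57800570e+00, -3.60927885e-05,
        1.27861021e+00, -1.50007309e-01]), 'dq': array([ 0.00152468, -0.00290963, -0.00272259,  0.0009013 , -0.00027638,
       -0.00010374]), 'joint_efforts': array([ 3.54314670e-04, -4.07294369e+01, -2.93699366e+01, -1.61286221e-04,
        3.42519575e-03, -1.79373529e-05]), 'eef_pos': array([0.30402318, 0.60201852, 0.2380626 ]), 'tcp_rot': array([ 2.31766106e-01,  9.72770945e-01, -1.00548078e-03, -3.87530142e-04]), 'contact_force': array([-0.1177438 ,  1.12913625,  0.42290862]), 'wrist_torque': array([-0.01041507, -0.01988597, -0.02515228]), 'opening': 0.9988961379393217}
```

View pics/side0.png

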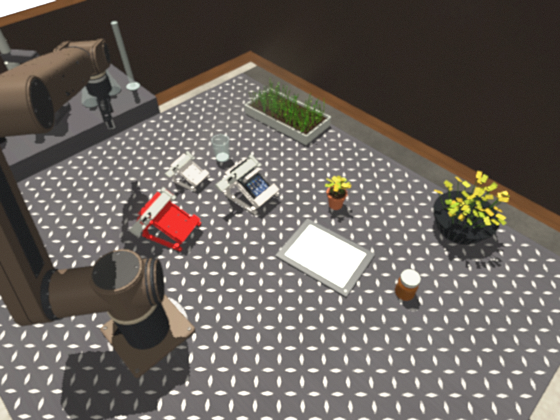

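View pics/top0.png

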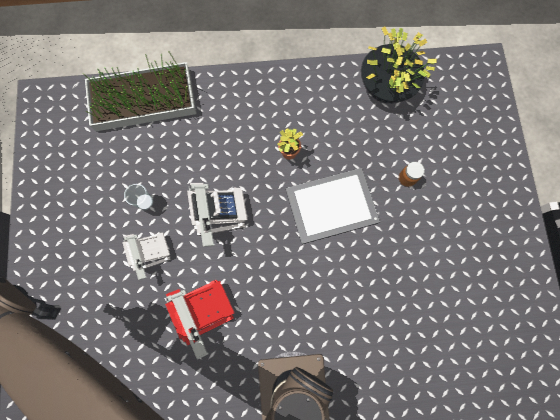

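Run:
```python
from h import *
t=cv2.imread('pics/top0.png');s=cv2.imread('pics/side0.png')
a=cv2.resize(t[165:265,165:265],(400,400),interpolation=cv2.INTER_CUBIC);b=cv2.resize(s[135:235,200:300],(400,400),interpolation=cv2.INTER_CUBIC)
cv2.imwrite('pics/crop0.png',np.hstack([a,b]))
c=cam('top');P=cloud(c)
# pad
hsv=cv2.cvtColor(c['img'],cv2.COLOR_BGR2HSV)
m=((hsv[...,2]>235)&(hsv[...,1]<30)).astype(np.uint8)
cs=cv2.findContours(m,0,2)[0];k=max(cs,key=cv2.contourArea);r=cv2.minAreaRect(k);print(r)
bx=[plane(c,*q,0.008) for q in cv2.boxPoints(r)];print(np.round(bx,4),np.mean(bx,0))
for i in range(4):
    d=bx[(i+1)%4]-bx[i];print(np.linalg.norm(d),np.degrees(np.arctan2(d[1],d[0])))
for n,(u,v) in dict(pot=(290,150),beaker=(145,202),jar=(413,170),arm=(290,400)).items(): print(n,pt(c,u,v))
# bed region heights
np.save('P.npy',P)
for v in range(178,240,4): print(v,' '.join('%4d'%(1000*P[v,u,2]) for u in range(184,252,4)))
```

```text
((332.4159851074219, 204.40716552734375), (46.255821228027344, 66.16934967041016), 74.40719604492188)
[[ 0.6007 -0.0633  0.008 ]
 [ 0.6422 -0.2761  0.008 ]
 [ 0.4912 -0.2959  0.008 ]
 [ 0.4524 -0.0881  0.008 ]] [ 0.54662684 -0.18085498  0.008     ]
0.21674491259181786 -78.96486703586912
0.15225608858238862 -172.51451188600143
0.21144051450363055 100.59909522255887
0.15041121264913232 9.466976030894914
pot [ 0.7192544  -0.05907216  0.06525955]
beaker [0.58899941 0.39652367 0.06966518]
jar [ 0.6130829  -0.42739055  0.08550539]
arm [0.03997218 0.01278325 0.30853447]
178    4    2    0   -2    0    2    0    3    1    0    2    0    3   -2   -1    4    1
182    1    0    4    8    0   -3    1   -1    0   -1    0    0    1   -1    0   -1    1
186   -2   -3  119  120  109  105   97   -1    2    1   -2    0    0    1    3   -2    0
190    0    3  102  112  107  104    1    1    4    1    2    8   56   59   47   -7    0
194    0  105  118  115  110  102   96  107  120   81   66   63   60   53   49   -6   -1
198    4  110  115  113  111  102   98   89  121   81   67   63   55   54   52    2  
[... 193 characters left out ...]
 0  107  118  109  106   99   94  117   78   68   67   60   58   56   50    2
214   -2    0  106  122  111  111  105   94  107   79   70   67   60   53   59   51   -1
218    3   -1  107  121  114  105  102   93   85   76   65   60   45   45   58   52    0
222    0    0  112  102  118  117  130   81   70   63   62   50   40   34    0   -1    6
226    0   -3   -1  102  116 1279  130    0    0   -5    2   15   14   10   28   12   -3
230    2    1   -1   78   98   92  101    9   15   13    3    0   -2   -6   -3   -3    1
234   -7    0    2   -1   14  115  107    1    0    0   -1    0    3    0   -4    0    0
238    2    4    0    3   -1  113  109   -5   -2    1    2   -1    0   -3    0    0    0
```

View pics/crop0.png

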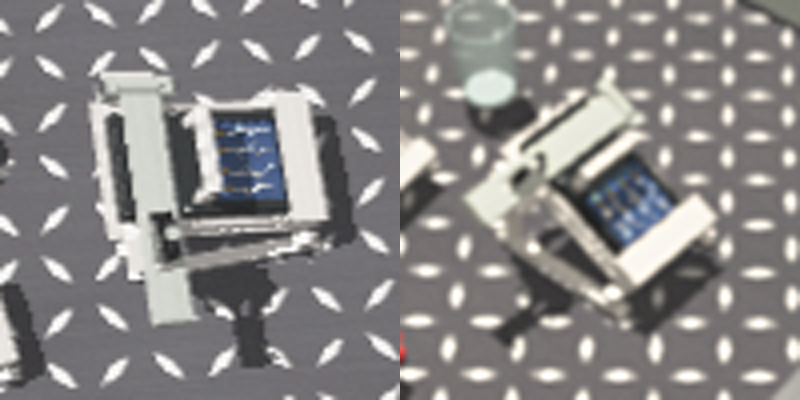

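Run:
```python
from h import *
t=cv2.imread('pics/top0.png');s=cv2.imread('pics/side0.png')
cv2.imwrite('pics/crop1.png',cv2.resize(t[178:248,182:254],None,fx=8,fy=8,interpolation=cv2.INTER_CUBIC))
cv2.imwrite('pics/crop2.png',cv2.resize(s[148:220,210:285],None,fx=8,fy=8,interpolation=cv2.INTER_CUBIC))
```

```text
(no output)
```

View pics/crop1.png

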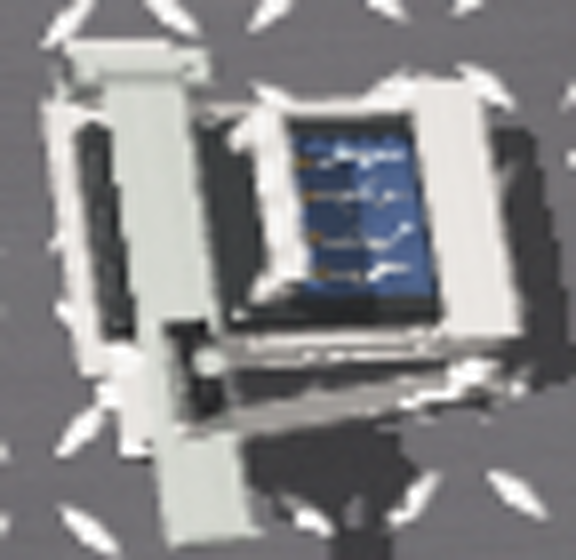

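View pics/crop2.png

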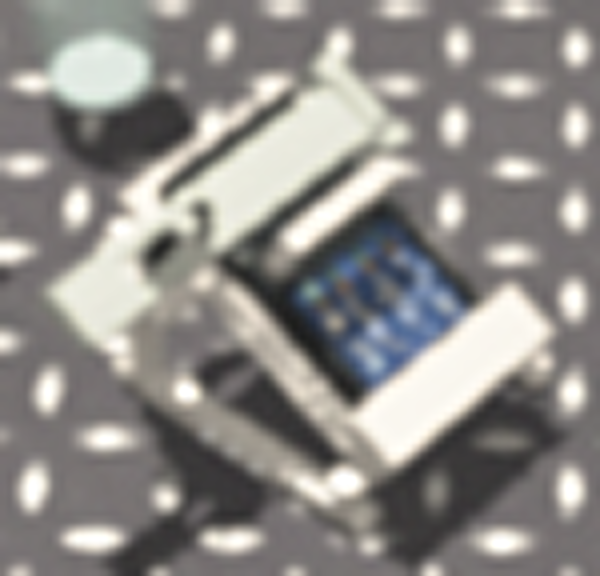

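```bash
cat > fit.py <<'E'
from h import *
def poly(c,pts,erode=1):
    m=np.zeros(c['depth'].shape,np.uint8); cv2.fillPoly(m,[np.round(np.array(pts)).astype(int)],1); return m>0
E
python3 - <<'E'
from fit import *
from scipy.optimize import least_squares
T=cam('top');S=cam('side')
tc=lambda x,y:(182+(x-3.5)/8,178+(y-3.5)/8); sc=lambda x,y:(210+(x-3.5)/8,148+(y-3.5)/8)
pts=[];lab=[]
for c,f,polys in((T,tc,[[(120,90),(180,90),(205,310),(150,310)],[(300,135),(400,135),(425,290),(310,290)],[(175,440),(225,440),(240,530),(180,530)]]),
                 (S,sc,[[(210,195),(325,95),(375,130),(240,230)],[(310,300),(390,230),(450,300),(370,380)],[(70,290),(130,235),(160,290),(100,335)]])):
    P=cloud(c)
    for i,p in enumerate(polys):
        m=poly(c,[f(*q) for q in p]); X=P[m&(c['depth']>0)]; pts.append(X); lab.append(np.full(len(X),i))
def fit(X):
    # plane with slope 30: n=(-s30*cosy,-s30*siny,c30), uphill dir angle y
    r=least_squares(lambda p:X@np.array([-.5*np.cos(p[0]),-.5*np.sin(p[0]),np.cos(np.pi/6)])-p[1],[1.6,0],loss='soft_l1',f_scale=.004)
    return r.x[0],r.x[1],np.std(r.fun)
for i,X in enumerate(pts):
    X=X[X[:,2]>.03];c=X.mean(0);u,s,v=np.linalg.svd(X-c);n=v[2]*np.sign(v[2,2]);print(i,len(X),c.round(4),'tilt',np.degrees(np.arccos(n[2])).round(1),'az',np.degrees(np.arctan2(-n[1],-n[0])).round(1))
for s in([0,1,2],[3,4,5],range(6),[0,2,3,5],[1,4]):
    X=np.vstack([pts[i] for i in s]); y,d,e=fit(X[X[:,2]>.03]); print(list(s),len(X),np.degrees(y),d,e)
# edge directions via plane intersection
y,d,e=fit(np.vstack(pts)); n=np.array([-.5*np.cos(y),-.5*np.sin(y),np.cos(np.pi/6)])
def onpl(c,u,v,d):
    o=-c['R'].T@c['t'];r=c['R'].T@np.array([(u-c['cx'])/c['fx'],(v-c['cy'])/c['fy'],1]);return o+r*(d-n@o)/(n@r)
for nm,c,f,L in(('T',T,tc,[('barLfar',105,80),('barLnear',168,545),('barRfar',185,80),('barRnear',255,535),('toeIn far',412,90),('toeIn near',440,335),('toeOut far',487,90),('toeOut near',522,330)]),
            ('S',S,sc,[('barL near',50,290),('barRnear',95,340),('barRfar',375,130),('toeIn far',510,285),('toeIn near',358,408),('toeOut far',552,330),('toeOut near',395,462)])):
    for q in L: print(nm,q[0],onpl(c,*f(*q[1:]),d).round(4))
E
```

```text
0 224 [0.5614 0.2176 0.1088] tilt 32.1 az 95.4
1 314 [0.5608 0.1505 0.0671] tilt 31.4 az 94.7
2 101 [0.4522 0.2075 0.1096] tilt 31.1 az 105.6
3 152 [0.5671 0.2188 0.1063] tilt 35.5 az 98.3
4 188 [0.5602 0.1565 0.0679] tilt 28.6 az 97.4
5 86 [0.463  0.2114 0.106 ] tilt 28.2 az 122.1
[0, 1, 2] 639 96.69351732379707 0.017374503182084975 0.0028081026415408845
[3, 4, 5] 426 96.14608043125837 0.012278357804594608 0.004034010025834649
[0, 1, 2, 3, 4, 5] 1065 96.5035135210739 0.015542781389186574 0.003605446836480008
[0, 2, 3, 5] 563 95.54460800925467 0.012089220127287238 0.0037822758970605134
[1, 4] 502 95.89419909625622 0.01123942892468882 0.002957750775492543
T barLfar [0.6074 0.2361 0.1136]
T barLnear [0.4317 0.2209 0.1164]
T barRfar [0.6097 0.2091 0.098 ]
T barRnear [0.4353 0.1922 0.0997]
T toeIn far [0.6123 0.1288 0.0518]
T toeIn near [0.5132 0.1242 0.0556]
T toeOut far [0.6146 0.1008 0.0356]
T toeOut near [0.5163 0.094  0.0381]
S barL near [0.4363 0.2208 0.1161]
S barRnear [0.4389 0.1967 0.1021]
S barRfar [0.6108 0.2127 0.1   ]
S toeIn far [0.6176 0.134  0.0544]
S toeIn near [0.5187 0.1248 0.0556]
S toeOut far [0.6207 0.1105 0.0408]
S toeOut near [0.5171 0.1004 0.0417]
```

```bash
cat > bed.py <<'E'
from h import *
def frame(psi,ox,oy):
    ex=np.array([np.cos(psi)*np.cos(np.pi/6),np.sin(psi)*np.cos(np.pi/6),.5]); ey=np.array([-np.sin(psi),np.cos(psi),0])
    R=np.stack([ex,ey,np.cross(ex,ey)],1); return R,np.array([ox,oy,.03])
E
python3 - <<'E'
from fit import *
from bed import *
from scipy.optimize import least_squares
T=cam('top');S=cam('side')
tc=lambda x,y:(182+(x-3.5)/8,178+(y-3.5)/8); sc=lambda x,y:(210+(x-3.5)/8,148+(y-3.5)/8)
# (cam,px, x,y,z) None = free
obs=[(T,tc(107,90),143,None,18),(T,tc(165,530),143,None,18),(T,tc(190,100),113,None,18),(T,tc(240,440),113,None,18),
(T,tc(412,90),22,None,25),(T,tc(440,335),22,None,25),(S,sc(510,285),22,None,25),(S,sc(358,408),22,None,25),
(S,sc(50,290),143,120,27),(S,sc(95,340),113,120,27),(S,sc(385,130),113,None,18),(T,tc(168,545),143,120,27),(T,tc(258,535),113,120,27),
(T,tc((412+440)/2,(90+335)/2),None,0,25),(S,sc((510+358)/2,(285+408)/2),None,0,25),
(T,tc(278,205),93,0,48),(S,sc(350,205),93,0,48)]
def res(p,full=0):
    R,O=frame(*p);out=[]
    for c,px,x,y,z in obs:
        o=-c['R'].T@c['t'];r=c['R'].T@np.array([(px[0]-c['cx'])/c['fx'],(px[1]-c['cy'])/c['fy'],1])
        o=R.T@(o-O);r=R.T@r;q=(o+r*(z/1000-o[2])/r[2])*1000
        out+=[0 if x is None else q[0]-x,0 if y is None else q[1]-y]
    return np.array(out)
s=least_squares(res,[1.66,.56,.1],loss='soft_l1',f_scale=2)
print(np.degrees(s.x[0]),s.x); 
for o,r in zip(obs,res(s.x).reshape(-1,2)): print('T' if o[0] is T else 'S',o[2:],r.round(1))
R,O=frame(*s.x)
for c in(T,S):
    P=(cloud(c)-O)@R*1000; m=(P[...,2]>8)&(abs(P[...,1])<130)&(P[...,0]>-20)&(P[...,0]<200)
    for nm,b in dict(face=(35,75,-30,30),bar=(117,139,-50,30),barend=(117,139,88,112),handle=(90,97,-25,25),toe=(5,18,-40,40)).items():
        k=m&(P[...,0]>b[0])&(P[...,0]<b[1])&(P[...,1]>b[2])&(P[...,1]<b[3]);print(nm,k.sum(),np.median(P[k],0).round(1))
E
```

```text
94.8332195274985 [1.65515192 0.56072859 0.11628622]
T (143, None, 18) [-0.2  0. ]
T (143, None, 18) [0.5 0. ]
T (113, None, 18) [-1.9  0. ]
T (113, None, 18) [-2.6  0. ]
T (22, None, 25) [1. 0.]
T (22, None, 25) [5.4 0. ]
S (22, None, 25) [0.6 0. ]
S (22, None, 25) [0.7 0. ]
S (143, 120, 27) [-2.3 -0.1]
S (113, 120, 27) [-0.1 -0.6]
S (113, None, 18) [-1.6  0. ]
T (143, 120, 27) [3.6 1.6]
T (113, 120, 27) [-0.6  0.5]
T (None, 0, 25) [0.  0.5]
S (None, 0, 25) [ 0.  -2.1]
T (93, 0, 48) [2.3 3.2]
S (93, 0, 48) [-2.4 -3.3]
face 226 [54.9 -0.8 15.4]
bar 183 [128.2  -9.   17.8]
barend 58 [129.   98.9  18.9]
handle 66 [94.1 -0.4 44. ]
toe 96 [11.6 -0.2 23. ]
face 168 [54.6  1.1 13.3]
bar 123 [127.9  -8.4  15.5]
barend 40 [128.8  99.4  15.1]
handle 31 [92.6  1.  45.7]
toe 74 [11.5  0.4 20.5]
```

The three candidates in the top view are red (200,310), small white (147,251) and large white (217,205). The large white one is meant: it isn't red, it's the larger of the two white ones, and the crop shows the cassette with its blue window. The pose fit agrees to about 2–3 mm.

```bash
cat >> bed.py <<'E'
from scipy.spatial.transform import Rotation as Ro
Rb,Ob=frame(1.65515192,0.56072859,0.11628622)
def W(x,y,z): return Ob+Rb@(np.array([x,y,z])/1000)
def B(p): return (np.array(p)-Ob)@Rb*1000
Rtool=np.stack([np.cross(Rb[:,0],-Rb[:,2]),Rb[:,0],-Rb[:,2]],1)  # y=bed x, z=-bed z
def delta(tgt,Rt=None):
    s=get_state();p=np.array(s['eef_pos']);Rc=Ro.from_quat(s['tcp_rot'])
    d=tgt-p; print('t',s['time'],'TCP',p.round(4),'bed',B(p).round(1),'need',d.round(4),'q',np.round(s['qpos'],2),'F',np.round(s['contact_force'],1),'op',round(s['opening'],3))
    if Rt is not None: print('rotvec deg',np.degrees((Ro.from_matrix(Rt)*Rc.inv()).as_rotvec()).round(2))
E
python3 - <<'E'
from bed import *
import plant
print([a for a in dir(plant) if not a.startswith('_')]); print(getattr(plant,'tips_ahead',None))
for th in np.arange(0,1.9,.2): print(round(th,1),W(128,-60+160*np.cos(th),15.5+160*np.sin(th)-11).round(4))
print(Rb.round(3),'Rtool',Rtool.round(3))
delta(W(128,100,15.5-11+80),Rtool)
E
```

```text
['Unreachable', 'get_state', 'read_camera', 'sign_off', 'tips_ahead']
0.008
0.0 [0.4519 0.2161 0.0979]
0.2 [0.4565 0.2005 0.1254]
0.4 [0.4671 0.1861 0.1519]
0.6 [0.4836 0.1734 0.1761]
0.8 [0.5051 0.163  0.1973]
1.0 [0.5309 0.1552 0.2145]
1.2 [0.5599 0.1504 0.227 ]
1.4 [0.5909 0.1487 0.2344]
1.6 [0.6228 0.1503 0.2364]
1.8 [0.6542 0.155  0.2328]
[[-0.073 -0.996  0.042]
 [ 0.863 -0.084 -0.498]
 [ 0.5    0.     0.866]] Rtool [[-0.996 -0.073 -0.042]
 [-0.084  0.863  0.498]
 [ 0.     0.5   -0.866]]
t 0.35 TCP [0.3043 0.6024 0.239 ] bed [542.7 214.6 -72. ] need [ 0.151  -0.4261 -0.0718] q [ 0.95  0.29  1.58 -0.    1.28 -0.15] F [-0.8 -0.9 -0.5] op 0.998
rotvec deg [29.85 -5.8  30.9 ]
```

Request:
move_arm(linear=[[0.0126,-0.0355,0],[0.0126,-0.0355,0],[0.0126,-0.0355,0],[0.0126,-0.0355,0],[0.0126,-0.0355,0],[0.0126,-0.0355,0],[0.0126,-0.0355,0],[0.0126,-0.0355,0],[0.0126,-0.0355,0],[0.0126,-0.0355,0],[0.0126,-0.0355,0],[0.0126,-0.0355,0],[0,0,0],[0,0,0]], twist=[[3.73,-0.73,3.86],[3.73,-0.73,3.86],[3.73,-0.73,3.86],[3.73,-0.73,3.86],[3.73,-0.73,3.86],[3.73,-0.73,3.86],[3.73,-0.73,3.86],[3.73,-0.73,3.86],[0,0,0],[0,0,0],[0,0,0],[0,0,0],[0,0,0],[0,0,0]], grip=0.7, force=30)

```text
time: 1.52
eef_pos: [0.4483, 0.1867, 0.2361]
tcp_rot: [-0.029, 0.97, 0.243, -0.005]
contact_force: [0.3, 0.2, -0.5]
opening: 0.696
```

Run:
```python
from bed import *
delta(W(128,100,15.5-11+60),Rtool)
c=cam('top');cv2.imwrite('pics/t1.png',cv2.resize(c['img'][150:300,140:320],None,fx=4,fy=4))
```

```text
t 1.5167 TCP [0.4483 0.1867 0.2361] bed [172.  106.1 138.6] need [ 0.0062 -0.0005 -0.0862] q [-0.06 -0.17  2.12  0.51  1.3  -1.86] F [ 0.3  0.2 -0.5] op 0.696
rotvec deg [1.83 0.34 1.49]
```

View pics/t1.png

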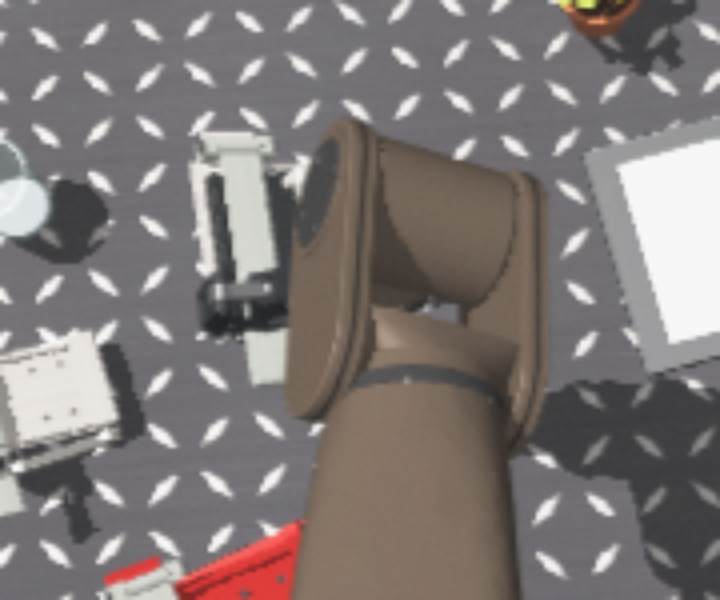

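Request:
move_arm(linear=[[0.002,0,-0.028],[0.002,0,-0.028],[0.002,0,-0.028],[0,0,0],[0,0,0]], twist=[[0.9,0.2,0.7],[0.9,0.1,0.7],[0,0,0],[0,0,0],[0,0,0]])

```text
time: 1.98
eef_pos: [0.4538, 0.1929, 0.1533]
tcp_rot: [-0.046, 0.965, 0.259, -0.008]
contact_force: [0.5, 1.3, 0.6]
opening: 0.703
```

Run:
```python
from bed import *
delta(W(128,100,15.5-11),Rtool)
c=cam('side');cv2.imwrite('pics/s1.png',cv2.resize(c['img'][120:240,170:320],None,fx=5,fy=5))
```

```text
t 1.9833 TCP [0.4538 0.1929 0.1533] bed [135.5 100.1  64.1] need [-0.0019  0.0232 -0.0554] q [-0.06 -0.04  2.17  0.57  1.16 -2.  ] F [0.5 1.3 0.6] op 0.703
rotvec deg [-0.07  0.53 -0.49]
```

View pics/s1.png

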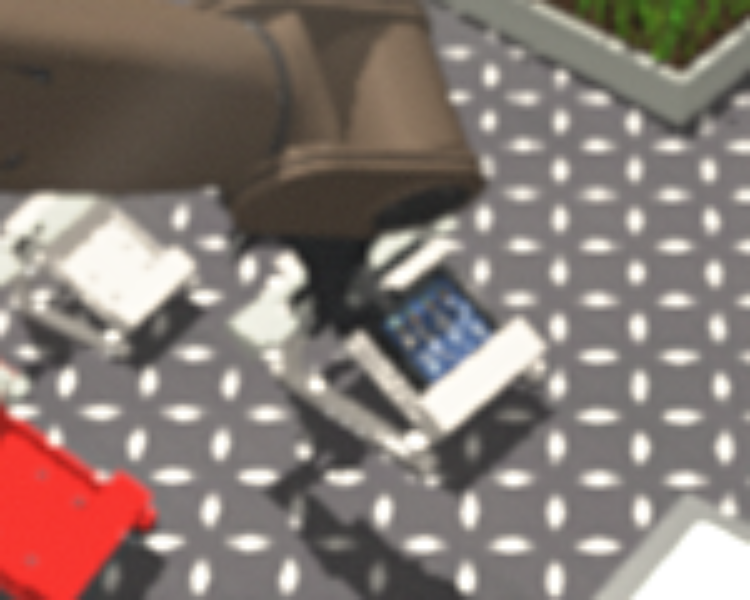

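Request:
move_arm(linear=[[-0.0006,0.0077,-0.0185],[-0.0006,0.0077,-0.0185],[-0.0006,0.0077,-0.0185],[0,0,0]], twist=[[0,0,0],[0,0,0],[0,0,0],[0,0,0]])

```text
time: 2.37
eef_pos: [0.4553, 0.2198, 0.1048]
tcp_rot: [-0.05, 0.965, 0.259, -0.001]
contact_force: [-0.2, 0.3, -0.6]
opening: 0.702
```

Run:
```python
from bed import *
delta(W(128,100,15.5-11),Rtool)
```

```text
t 2.3667 TCP [0.4553 0.2198 0.1048] bed [134.4  96.4   8.7] need [-0.0033 -0.0038 -0.0069] q [-0.    0.05  2.18  0.62  1.04 -2.04] F [-0.2  0.3 -0.6] op 0.702
rotvec deg [-0.1   1.35 -0.79]
```

Request:
move_arm(linear=[[-0.0033,-0.0045,-0.0065],[0,0,0]], twist=[[-0.1,1.3,-0.8],[0,0,0]])

```text
time: 2.53
eef_pos: [0.4529, 0.2163, 0.1012]
tcp_rot: [-0.042, 0.965, 0.259, -0.01]
contact_force: [0.5, 0.1, -0.4]
opening: 0.7
```

Request:
move_arm(linear=[[0,0,0],[0,0,0],[0,0,0],[0,0,0],[0,0,0],[0,0,0]], twist=[[0,0,0],[0,0,0],[0,0,0],[0,0,0],[0,0,0],[0,0,0]], grip=0, force=25)

```text
time: 3.03
eef_pos: [0.4549, 0.2121, 0.1043]
tcp_rot: [-0.044, 0.966, 0.254, -0.006]
contact_force: [-1.1, 0.4, -1.8]
opening: 0.341
```

Run:
```python
from bed import *
delta(W(128,100,15.5-11),Rtool)
s=get_state();print(s['wrist_torque'])
```

```text
t 3.0333 TCP [0.4549 0.2121 0.1043] bed [127.5  97.4  12.1] need [-0.003   0.004  -0.0064] q [-0.02  0.05  2.18  0.6   1.04 -2.02] F [-1.1  0.4 -1.8] op 0.341
rotvec deg [ 0.49  0.61 -0.2 ]
[-0.32391869  0.0622209   0.14258538]
```

Run:
```python
from bed import *
th=np.arange(0,1.71,.1);P=np.array([W(128,-60+158*np.cos(t),15.5+158*np.sin(t)) for t in th])
print(np.diff(P,axis=0).round(4).tolist())
```

```text
[[0.0015, -0.0078, 0.0137], [0.003, -0.0076, 0.0135], [0.0045, -0.0073, 0.0133], [0.006, -0.0069, 0.0128], [0.0074, -0.0065, 0.0123], [0.0088, -0.006, 0.0117], [0.0101, -0.0055, 0.0109], [0.0112, -0.0049, 0.01], [0.0123, -0.0042, 0.009], [0.0132, -0.0035, 0.008], [0.014, -0.0028, 0.0068], [0.0146, -0.002, 0.0056], [0.0151, -0.0012, 0.0043], [0.0155, -0.0004, 0.003], [0.0157, 0.0004, 0.0016], [0.0157, 0.0012, 0.0003], [0.0156, 0.0019, -0.0011]]
```

Start with the first third of the arc and check.

Request:
move_arm(linear=[[0.0015,-0.0078,0.0137],[0.003,-0.0076,0.0135],[0.0045,-0.0073,0.0133],[0.006,-0.0069,0.0128],[0.0074,-0.0065,0.0123]], twist=[[0,0,0],[0,0,0],[0,0,0],[0,0,0],[0,0,0]])

```text
time: 3.45
eef_pos: [0.4786, 0.176, 0.1704]
tcp_rot: [-0.042, 0.966, 0.254, -0.004]
contact_force: [4.5, 3.4, -4.8]
opening: 0.346
```

Run:
```python
from bed import *
th=.5
delta(W(128,-60+158*np.cos(th),15.5+158*np.sin(th)-4),Rtool)
```

```text
t 3.45 TCP [0.4786 0.176  0.1704] bed [127.7  76.8  88.4] need [-0.002   0.0007 -0.0009] q [-0.09 -0.02  2.11  0.55  1.19 -1.99] F [ 4.5  3.4 -4.8] op 0.346
rotvec deg [0.49 0.87 0.06]
```

Request:
move_arm(linear=[[0.0078,-0.006,0.0112],[0.0101,-0.0055,0.0109],[0.0112,-0.0049,0.01],[0.0123,-0.0042,0.009],[0.0132,-0.0035,0.008],[0.014,-0.0028,0.0068]], twist=[[0,0,0],[0,0,0],[0,0,0],[0,0,0],[0,0,0],[0,0,0]])

```text
time: 3.95
eef_pos: [0.5486, 0.1502, 0.2263]
tcp_rot: [-0.042, 0.966, 0.257, -0.005]
contact_force: [-0.8, 3.2, -5.0]
opening: 0.341
```

Run:
```python
from bed import *
th=1.1
delta(W(128,-60+158*np.cos(th),15.5+158*np.sin(th)-4),Rtool)
```

```text
t 3.95 TCP [0.5486 0.1502 0.2263] bed [128.3   9.2 152.6] need [-0.0024 -0.0003 -0.0004] q [-0.13  0.07  1.91  0.53  1.31 -1.96] F [-0.8  3.2 -5. ] op 0.341
rotvec deg [0.19 0.73 0.09]
```

Request:
move_arm(linear=[[0.013,-0.002,0.0056],[0.0151,-0.0012,0.0043],[0.0155,-0.0004,0.003],[0.0157,0.0004,0.0016],[0.0157,0.0012,0.0003],[0.0156,0.0019,-0.0011],[0,0,0],[0,0,0],[0,0,0]], twist=[[0,0,0],[0,0,0],[0,0,0],[0,0,0],[0,0,0],[0,0,0],[0,0,0],[0,0,0],[0,0,0]])

```text
time: 4.7
eef_pos: [0.6397, 0.1502, 0.2413]
tcp_rot: [-0.044, 0.965, 0.258, -0.016]
contact_force: [-0.6, 0.6, -0.7]
opening: 0.329
```

Run:
```python
from bed import *
th=1.7
delta(W(128,-60+158*np.cos(th),15.5+158*np.sin(th)-4),Rtool)
c=cam('side');cv2.imwrite('pics/s2.png',cv2.resize(c['img'][90:240,170:340],None,fx=4.5,fy=4))
```

```text
t 4.7 TCP [0.6397 0.1502 0.2413] bed [129.1 -81.6 169.5] need [-0.0012 -0.0004 -0.0017] q [-0.11  0.26  1.66  0.52  1.37 -1.92] F [-0.6  0.6 -0.7] op 0.329
rotvec deg [ 0.04 -0.43 -0.46]
```

View pics/s2.png

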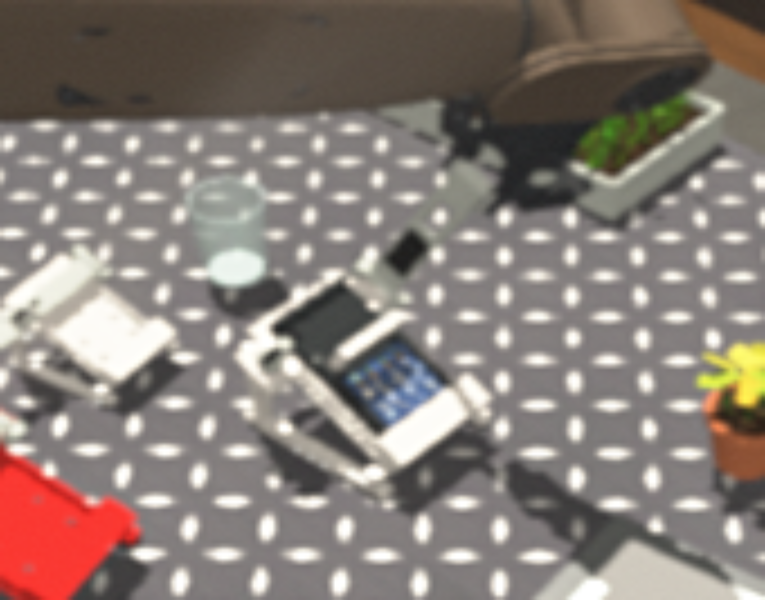

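Request:
move_arm(linear=[[0,0,0],[0,0,0],[0,0,0],[0.001,-0.0125,0.022],[0.001,-0.0125,0.022],[0.001,-0.0125,0.022],[0,0,0]], twist=[[0,0,0],[0,0,0],[0,0,0],[0,0,0],[0,0,0],[0,0,0],[0,0,0]], grip=0.7)

```text
time: 5.33
eef_pos: [0.639, 0.1121, 0.3095]
tcp_rot: [-0.044, 0.965, 0.258, -0.017]
contact_force: [0.6, 0.3, 1.1]
opening: 0.698
```

Run:
```python
from bed import *
delta(W(93,0,225),Rtool)
delta(W(93,0,91),Rtool)
c=cam('top');cv2.imwrite('pics/t2.png',cv2.resize(c['img'][150:300,140:320],None,fx=4,fy=4))
```

```text
t 5.3333 TCP [0.639  0.1121 0.3095] bed [130.4 -77.7 247.5] need [-0.0756 -0.0276 -0.0382] q [-0.17  0.21  1.6   0.5   1.5  -1.91] F [0.6 0.3 1.1] op 0.698
rotvec deg [ 0.03 -0.54 -0.51]
t 5.3333 TCP [0.639  0.1121 0.3095] bed [130.4 -77.7 247.5] need [-0.0812  0.0391 -0.1542] q [-0.17  0.21  1.6   0.5   1.5  -1.91] F [0.6 0.3 1.1] op 0.698
rotvec deg [ 0.03 -0.54 -0.51]
```

View pics/t2.png

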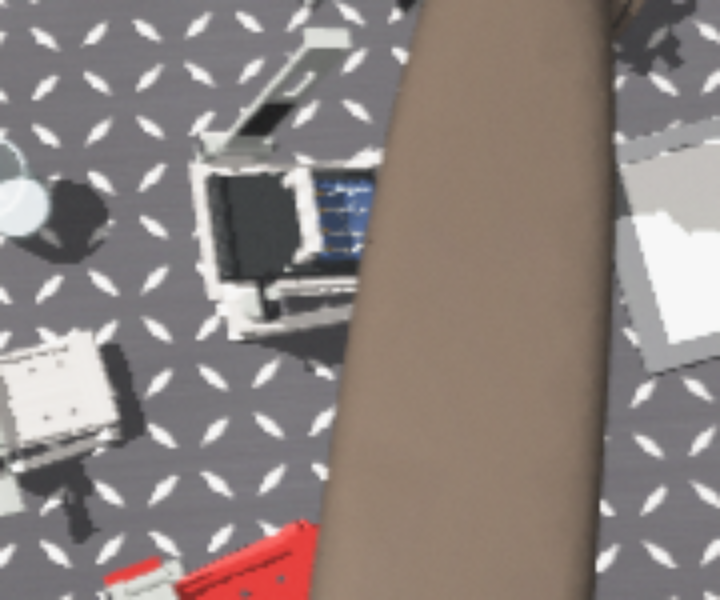

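Request:
move_arm(linear=[[-0.025,-0.009,-0.012],[-0.025,-0.009,-0.012],[-0.025,-0.009,-0.012],[-0.0014,0.0165,-0.029],[-0.0014,0.0165,-0.029],[-0.0014,0.0165,-0.029],[-0.0014,0.0165,-0.029],[0,0,0],[0,0,0]], twist=[[0,-0.5,-0.5],[0,0,0],[0,0,0],[0,0,0],[0,0,0],[0,0,0],[0,0,0],[0,0,0],[0,0,0]])

```text
time: 6.13
eef_pos: [0.5473, 0.1554, 0.1428]
tcp_rot: [-0.04, 0.965, 0.258, -0.014]
contact_force: [-0.1, -0.2, 1.1]
opening: 0.696
```

Run:
```python
from bed import *
delta(W(93,0,31),Rtool)
c=cam('side');cv2.imwrite('pics/s3.png',cv2.resize(c['img'][120:240,190:320],None,fx=5,fy=5))
```

```text
t 6.1333 TCP [0.5473 0.1554 0.1428] bed [91.1 10.1 77.6] need [ 0.0079  0.0257 -0.0394] q [-0.12  0.18  1.96  0.55  1.19 -2.03] F [-0.1 -0.2  1.1] op 0.696
rotvec deg [ 0.12 -0.41  0.03]
```

View pics/s3.png

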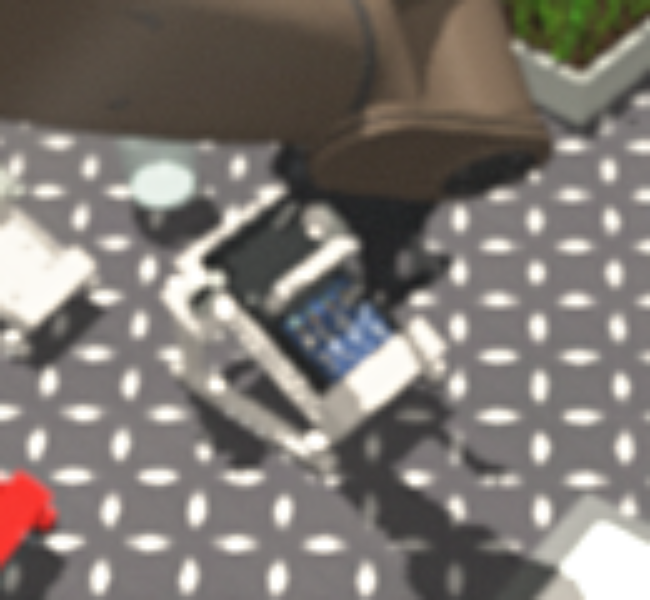

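Request:
move_arm(linear=[[0.009,0.003,0],[-0.0005,0.0115,-0.019],[-0.0005,0.0115,-0.019],[0,0,0],[0,0,0]], twist=[[0,-0.4,0],[0,0,0],[0,0,0],[0,0,0],[0,0,0]])

```text
time: 6.6
eef_pos: [0.5643, 0.1795, 0.1124]
tcp_rot: [-0.041, 0.966, 0.257, -0.002]
contact_force: [0.2, -0.1, 0.3]
opening: 0.697
```

Run:
```python
from bed import *
delta(W(93,0,31),Rtool)
```

```text
t 6.6 TCP [0.5643 0.1795 0.1124] bed [95.5 -8.8 40. ] need [-0.009   0.0016 -0.0091] q [-0.07  0.25  1.94  0.59  1.1  -2.04] F [ 0.2 -0.1  0.3] op 0.697
rotvec deg [0.19 1.02 0.28]
```

Request:
move_arm(linear=[[-0.008,0.001,-0.0085],[0,0,0],[0,0,0]], twist=[[0.2,1,0.3],[0,0,0],[0,0,0]])

```text
time: 6.85
eef_pos: [0.5595, 0.1788, 0.1081]
tcp_rot: [-0.041, 0.965, 0.258, -0.007]
contact_force: [0.3, 0.1, 0.4]
opening: 0.7
```

Run:
```python
from bed import *
delta(W(93,0,31),Rtool)
```

```text
t 6.85 TCP [0.5595 0.1788 0.1081] bed [93.1 -4.1 36.4] need [-0.0043  0.0023 -0.0047] q [-0.07  0.25  1.95  0.59  1.11 -2.04] F [0.3 0.1 0.4] op 0.7
rotvec deg [-0.    0.4   0.05]
```

Request:
move_arm(linear=[[-0.005,0.0024,-0.005],[0,0,0]], twist=[[0,0.4,0],[0,0,0]])

```text
time: 7.02
eef_pos: [0.5551, 0.1805, 0.1042]
tcp_rot: [-0.04, 0.965, 0.259, -0.01]
contact_force: [-0.9, -0.2, -1.7]
opening: 0.701
```

Request:
move_arm(linear=[[0,0,0],[0,0,0],[0,0,0],[0,0,0],[0,0,0],[0,0,0],[0,0,0],[0,0,0]], twist=[[0,0,0],[0,0,0],[0,0,0],[0,0,0],[0,0,0],[0,0,0],[0,0,0],[0,0,0]], grip=0, force=60)

```text
time: 7.68
eef_pos: [0.5555, 0.1801, 0.1049]
tcp_rot: [-0.04, 0.965, 0.258, -0.009]
contact_force: [1.0, -0.9, -0.2]
opening: 0.101
```

Run:
```python
from bed import *
delta(W(93,0,31),Rtool)
print(get_state()['wrist_torque'],(Rb[:,0]*.01).round(4))
```

```text
t 7.6833 TCP [0.5555 0.1801 0.1049] bed [92.9 -0.1 32.9] need [-0.0002  0.001  -0.0016] q [-0.07  0.25  1.95  0.59  1.1  -2.04] F [ 1.  -0.9 -0.2] op 0.101
rotvec deg [0.04 0.19 0.14]
[-0.27430029 -0.04189149  0.01207519] [-0.0007  0.0086  0.005 ]
```

Request:
move_arm(linear=[[-0.0004,0.0043,0.0025],[-0.0004,0.0043,0.0025],[-0.0004,0.0043,0.0025],[-0.0004,0.0043,0.0025],[-0.0004,0.0043,0.0025],[-0.0004,0.0043,0.0025],[0,0,0],[0,0,0]], twist=[[0,0,0],[0,0,0],[0,0,0],[0,0,0],[0,0,0],[0,0,0],[0,0,0],[0,0,0]])

```text
time: 8.35
eef_pos: [0.5529, 0.2081, 0.1212]
tcp_rot: [-0.04, 0.966, 0.257, -0.009]
contact_force: [0.7, -1.5, -0.5]
opening: 0.105
```

Run:
```python
from bed import *
delta(W(125,0,33),Rtool)
c=cam('side');cv2.imwrite('pics/s4.png',cv2.resize(c['img'][120:240,190:320],None,fx=5,fy=5))
```

```text
t 8.35 TCP [0.5529 0.2081 0.1212] bed [1.255e+02 1.000e-01 3.290e+01] need [ 0.0001 -0.0004 -0.0002] q [-0.02  0.23  1.95  0.59  1.1  -1.98] F [ 0.7 -1.5 -0.5] op 0.105
rotvec deg [0.18 0.25 0.11]
```

View pics/s4.png

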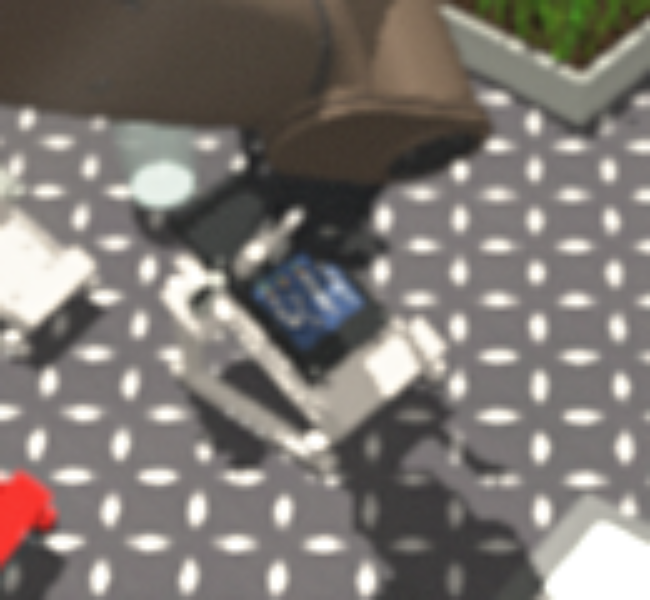

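Request:
move_arm(linear=[[0.0004,-0.005,0.0087],[0.0008,-0.01,0.0173],[0.001,-0.0125,0.0217],[0.001,-0.0125,0.0217],[0.001,-0.0125,0.0217],[0.001,-0.0125,0.0217],[0.001,-0.0125,0.0217],[0,0,0]], twist=[[0,0,0],[0,0,0],[0,0,0],[0,0,0],[0,0,0],[0,0,0],[0,0,0],[0,0,0]])

```text
time: 9.07
eef_pos: [0.5551, 0.1273, 0.2601]
tcp_rot: [-0.039, 0.965, 0.258, -0.013]
contact_force: [1.9, -0.0, -0.5]
opening: 0.104
```

```bash
cat >> bed.py <<'E'
a=np.radians(100.8); u=np.array([np.cos(a),np.sin(a),0])
Rpad=np.stack([np.cross(u,[0,0,-1]),u,[0,0,-1]],1)
def PAD(h): return np.array([.5466,-.1809,0])+.016*u+[0,0,h]
E
python3 - <<'E'
from bed import *
delta(PAD(.15),Rpad)
E
```

```text
t 9.0667 TCP [0.5551 0.1273 0.2601] bed [125.    4.7 193.5] need [-0.0115 -0.2925 -0.1101] q [-0.17  0.06  1.86  0.51  1.39 -1.95] F [ 1.9 -0.  -0.5] op 0.104
rotvec deg [-29.65  -4.27   6.05]
```

Request:
move_arm(linear=[[-0.001,-0.01,0],[-0.001,-0.025,0],[-0.001,-0.0286,0],[-0.001,-0.0286,0],[-0.001,-0.0286,0],[-0.001,-0.0286,0],[-0.001,-0.0286,0],[-0.001,-0.0286,0],[-0.001,-0.0286,0],[-0.001,-0.0286,0],[-0.001,-0.02,0],[0,-0.008,0],[0,0,0],[0,0,0]], twist=[[0,0,0],[-2,-0.3,0.4],[-3.7,-0.53,0.76],[-3.7,-0.53,0.76],[-3.7,-0.53,0.76],[-3.7,-0.53,0.76],[-3.7,-0.53,0.76],[-3.7,-0.53,0.76],[-3.7,-0.53,0.76],[-1.7,-0.2,0.4],[0,0,0],[0,0,0],[0,0,0],[0,0,0]])

```text
time: 10.23
eef_pos: [0.5298, -0.173, 0.2354]
tcp_rot: [-0.098, 0.995, -0.001, -0.02]
contact_force: [1.0, -0.1, -1.4]
opening: 0.101
```

Run:
```python
from bed import *
delta(PAD(.07),Rpad)
c=cam('side');cv2.imwrite('pics/s5.png',cv2.resize(c['img'][120:320,220:440],None,fx=3,fy=3))
```

```text
t 10.2333 TCP [ 0.5298 -0.173   0.2354] bed [-144.7   55.2  320.7] need [ 0.0138  0.0078 -0.1654] q [-0.49  0.05  1.85 -0.02  1.27 -2.25] F [ 1.  -0.1 -1.4] op 0.101
rotvec deg [ 0.3  -2.29 -0.41]
```

View pics/s5.png

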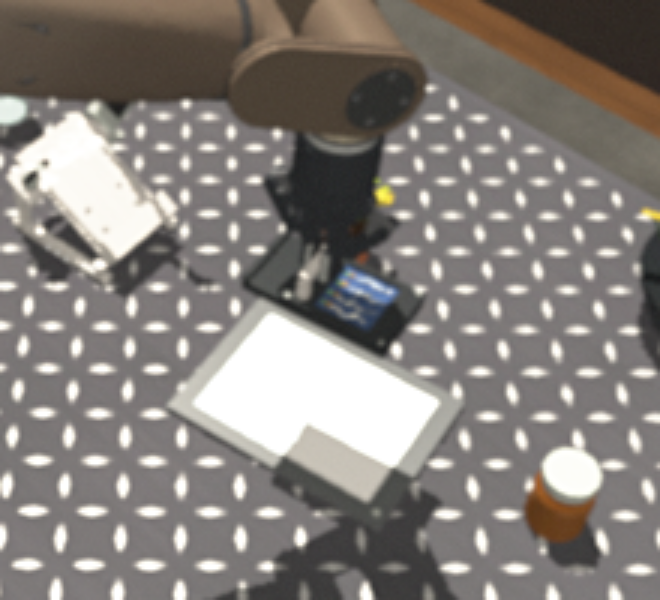

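Cassette is held level over the pad region, its length parallel to the pad. Lower it.

Request:
move_arm(linear=[[0.0028,0.0016,-0.025],[0.0028,0.0016,-0.033],[0.0028,0.0016,-0.033],[0.0028,0.0016,-0.033],[0.0028,0.0016,-0.025],[0,0,0],[0,0,0],[0,0,0]], twist=[[0.1,-0.8,-0.2],[0.1,-0.8,-0.2],[0.1,-0.7,0],[0,0,0],[0,0,0],[0,0,0],[0,0,0],[0,0,0]])

```text
time: 10.95
eef_pos: [0.5451, -0.1552, 0.0836]
tcp_rot: [-0.099, 0.995, 0.001, 0.003]
contact_force: [-0.2, -0.4, -2.5]
opening: 0.103
```

Run:
```python
from bed import *
delta(PAD(.040),Rpad)
c=cam('side');cv2.imwrite('pics/s6.png',cv2.resize(c['img'][180:320,260:400],None,fx=4,fy=4))
```

```text
t 10.95 TCP [ 0.5451 -0.1552  0.0836] bed [-206.3   38.5  181. ] need [-0.0015 -0.01   -0.0436] q [-0.46  0.23  1.96  0.01  0.95 -2.23] F [-0.2 -0.4 -2.5] op 0.103
rotvec deg [-0.15  0.32 -0.52]
```

View pics/s6.png

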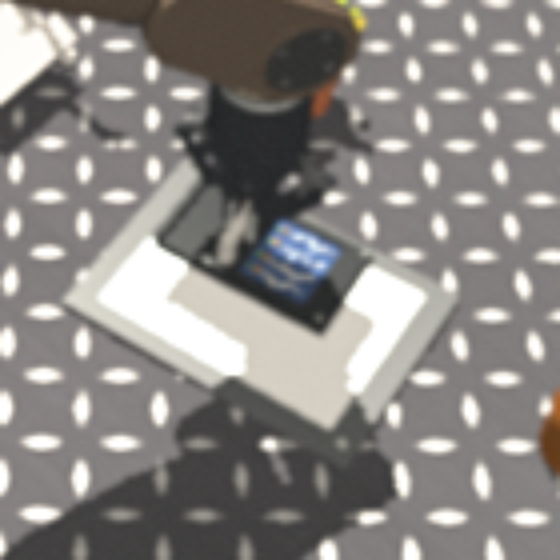

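Request:
move_arm(linear=[[-0.0007,-0.005,-0.015],[-0.0007,-0.005,-0.013],[0,0,-0.006],[0,0,0],[0,0,0]], twist=[[-0.1,0.3,-0.5],[0,0,0],[0,0,0],[0,0,0],[0,0,0]])

```text
time: 11.42
eef_pos: [0.5502, -0.1683, 0.0586]
tcp_rot: [-0.095, 0.995, -0.004, 0.008]
contact_force: [-0.3, 0.3, -1.2]
opening: 0.105
```

Run:
```python
from bed import *
delta(PAD(.041),Rpad)
```

```text
t 11.4167 TCP [ 0.5502 -0.1683  0.0586] bed [-230.5   34.4  166.2] need [-0.0066  0.0032 -0.0176] q [-0.47  0.28  1.95  0.    0.89 -2.24] F [-0.3  0.3 -1.2] op 0.105
rotvec deg [ 0.42  1.   -0.06]
```

Request:
move_arm(linear=[[-0.003,0.001,-0.006],[-0.003,0.001,-0.006],[0,0,-0.003]], twist=[[0.4,0.9,0],[0,0,0],[0,0,0]])

```text
time: 11.67
eef_pos: [0.5455, -0.1671, 0.0455]
tcp_rot: [-0.095, 0.996, -0.001, 0.002]
contact_force: [0.2, 0.2, -1.6]
opening: 0.107
```

Run:
```python
from bed import *
delta(PAD(.041),Rpad)
```

```text
t 11.6667 TCP [ 0.5455 -0.1671  0.0455] bed [-235.7   39.   153.9] need [-0.0019  0.0019 -0.0045] q [-0.48  0.3   1.96  0.    0.88 -2.24] F [ 0.2  0.2 -1.6] op 0.107
rotvec deg [ 0.11  0.28 -0.06]
```

Request:
move_arm(linear=[[-0.001,0.001,-0.003],[0,0,-0.002],[0,0,0]], twist=[[0.1,0.3,0],[0,0,0],[0,0,0]])

```text
time: 11.92
eef_pos: [0.5442, -0.1659, 0.0417]
tcp_rot: [-0.095, 0.995, 0.001, -0.002]
contact_force: [0.8, 0.4, -1.5]
opening: 0.105
```

Run:
```python
from bed import *
delta(PAD(.041),Rpad);print(get_state()['wrist_torque'])
```

```text
t 11.9167 TCP [ 0.5442 -0.1659  0.0417] bed [-236.5   40.3  150. ] need [-0.0006  0.0007 -0.0007] q [-0.47  0.3   1.96 -0.    0.88 -2.23] F [ 0.8  0.4 -1.5] op 0.105
rotvec deg [-0.05 -0.18 -0.08]
[ 0.04698722 -0.06098645  0.00300522]
```

No contact yet; creep further.

Request:
move_arm(linear=[[0,0,-0.0015],[0,0,-0.0015],[0,0,-0.0015]], twist=[[0,-0.2,0],[0,0,0],[0,0,0]])

```text
time: 12.17
eef_pos: [0.5443, -0.1661, 0.0412]
tcp_rot: [-0.095, 0.995, 0.001, -0.001]
contact_force: [-5.8, 3.2, 8.8]
opening: 0.1
```

Request:
move_arm(linear=[[0,0,0],[0,0,0],[0,0,0],[0,0,0],[0,0,0]], twist=[[0,0,0],[0,0,0],[0,0,0],[0,0,0],[0,0,0]], grip=0.5)

```text
time: 12.58
eef_pos: [0.5453, -0.1664, 0.0417]
tcp_rot: [-0.095, 0.995, -0.0, 0.0]
contact_force: [-0.5, 0.2, -0.8]
opening: 0.498
```

Request:
move_arm(linear=[[0,0,0.015],[0,0,0.03],[0,0,0.035],[0,0,0.035],[0,0,0.035],[0,0,0]], twist=[[0,0,0],[0,0,0],[0,0,0],[0,0,0],[0,0,0],[0,0,0]])

```text
time: 13.08
eef_pos: [0.5406, -0.1641, 0.1918]
tcp_rot: [-0.095, 0.995, 0.003, -0.005]
contact_force: [1.2, 0.1, 1.2]
opening: 0.505
```

Run:
```python
from bed import *
delta(PAD(.2),Rpad)
c=cam('side');cv2.imwrite('pics/s7.png',cv2.resize(c['img'][180:320,260:400],None,fx=4,fy=4))
```

```text
t 13.0833 TCP [ 0.5406 -0.1641  0.1918] bed [-159.6   43.7  279. ] need [ 0.003  -0.0011  0.0082] q [-0.47  0.1   1.89  0.    1.17 -2.24] F [1.2 0.1 1.2] op 0.505
rotvec deg [-0.32 -0.6  -0.14]
```

View pics/s7.png

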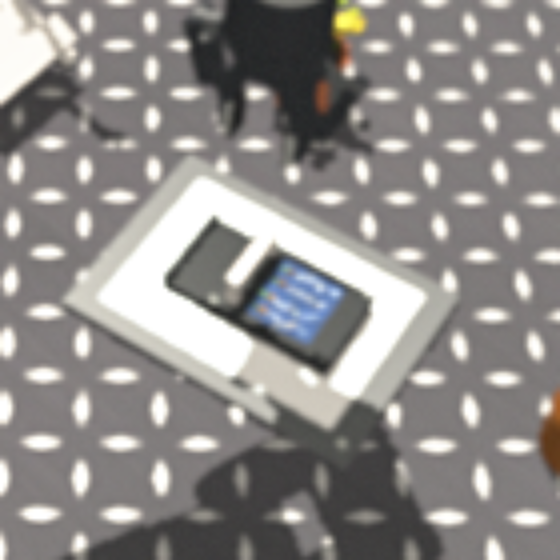

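Request:
move_arm(linear=[[0,0.005,0.015],[0.003,0.012,0.02],[0.005,0.012,0.02],[0.005,0.012,0.02],[0.005,0.012,0.015],[0.005,0.012,0.012],[0.005,0.012,0.01],[0.005,0.012,0.005],[0.005,0.012,0],[0.005,0.012,0],[0.005,0.012,0],[0.005,0.012,0],[0.005,0.012,0],[0.005,0.012,0],[0.005,0.012,0],[0.005,0.012,0],[0.005,0.012,0],[0.005,0.012,0],[0.005,0.012,0],[0.005,0.012,0]], twist=[[0,0,-6.9],[0,0,-6.9],[0,0,-6.9],[0,0,-6.9],[0,0,-6.9],[0,0,-6.9],[0,0,-6.9],[0,0,-6.9],[0,0,-6.9],[0,0,-6.9],[0,0,-6.9],[0,0,-6.9],[0,0,-6.9],[0,0,-6.9],[0,0,-6.9],[0,0,-6.9],[0,0,-6.9],[0,0,-6.9],[0,0,-6.9],[0,0,-6.9]], grip=0.7, force=25)

```text
time: 14.8
eef_pos: [0.6251, 0.0809, 0.274]
tcp_rot: [0.914, 0.404, 0.012, -0.012]
contact_force: [0.5, -0.5, -0.3]
opening: 0.701
```

```bash
cat >> bed.py <<'E'
Rflip=Rtool@np.diag([-1,-1,1.])
E
python3 - <<'E'
from bed import *
delta(W(129,-81,255),Rflip)
c=cam('side');cv2.imwrite('pics/s8.png',cv2.resize(c['img'][90:350,180:440],None,fx=2.3,fy=2.3))
# cassette pose by top camera
P=cloud(c);hsv=cv2.cvtColor(c['img'],cv2.COLOR_BGR2HSV)
E
```

```text
t 14.8 TCP [0.6251 0.0809 0.274 ] bed [ 86.8 -61.2 231.7] need [0.0176 0.0265 0.0413] q [-0.04  0.16  1.67  0.03  1.31  0.69] F [ 0.5 -0.5 -0.3] op 0.701
rotvec deg [ 26.06  14.85 -41.46]
```

View pics/s8.png

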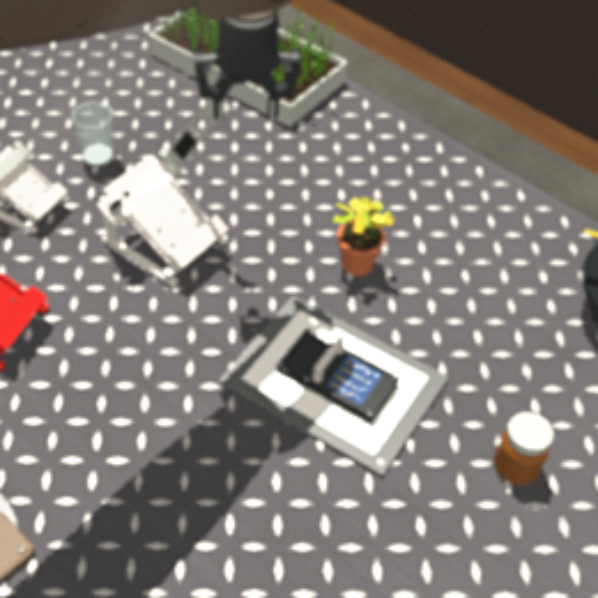

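Request:
move_arm(linear=[[0,0,0.02],[0,0,0.02],[0.003,0.004,0.005],[0.003,0.004,0],[0.003,0.004,0],[0.003,0.004,0],[0.003,0.005,0],[0.003,0.005,0],[0,0,0]], twist=[[3.26,1.86,-5.18],[3.26,1.86,-5.18],[3.26,1.86,-5.18],[3.26,1.86,-5.18],[3.26,1.86,-5.18],[3.26,1.86,-5.18],[3.26,1.86,-5.18],[3.26,1.86,-5.18],[0,0,0]])

```text
time: 15.6
eef_pos: [0.6404, 0.11, 0.3052]
tcp_rot: [0.96, 0.034, -0.017, -0.276]
contact_force: [-0.5, -0.6, 0.1]
opening: 0.699
```

Run:
```python
from bed import *
delta(W(128.5,-81,255),Rflip)
for n in('side','top'):
    c=cam(n);P=(cloud(c)-Ob)@Rb*1000
    for z0,z1 in((25,60),(60,100),(100,140),(140,185)):
        k=(P[...,0]>105)&(P[...,0]<152)&(P[...,2]>z0)&(P[...,2]<z1)&(P[...,1]<-40)&(P[...,1]>-130)&(c['depth']>0)
        print(n,z0,k.sum(),np.median(P[k],0).round(1) if k.any() else '')
    cv2.imwrite(f'pics/{n}9.png',cv2.resize(c['img'][100:240,170:320],None,fx=4,fy=4))
```

```text
t 15.6 TCP [0.6404 0.11   0.3052] bed [126.4 -78.9 244.9] need [ 0.0024 -0.003   0.0098] q [-0.18  0.22  1.6   0.54  1.5   1.23] F [-0.5 -0.6  0.1] op 0.699
rotvec deg [-1.99 -0.99  0.53]
side 25 51 [129.9 -58.4  43.8]
side 60 61 [129.2 -59.3  83. ]
side 100 51 [128.8 -61.  113.9]
side 140 66 [130.2 -63.5 167.2]
top 25 48 [132.3 -59.1  43.4]
top 60 64 [132.7 -60.3  78.8]
top 100 60 [129.1 -62.4 114.5]
top 140 74 [130.5 -64.  165.5]
```

View pics/side9.png

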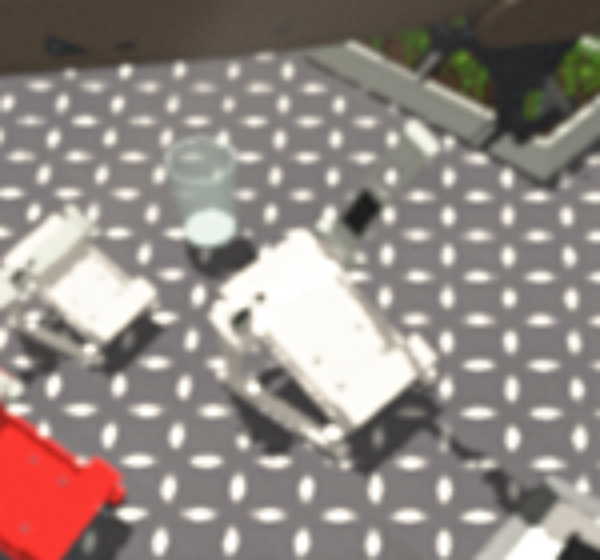

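View pics/top9.png

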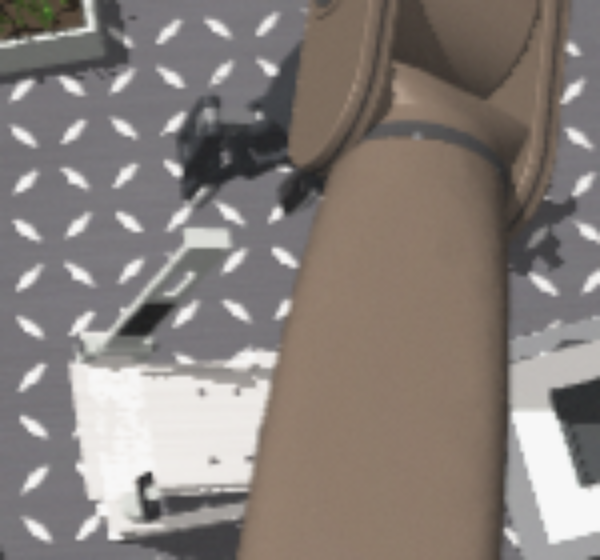

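Run:
```python
from bed import *
delta(W(129.5,-66,240),Rflip)
delta(W(129.5,-66,169),Rflip)
```

```text
t 15.7 TCP [0.6404 0.1104 0.3063] bed [127.3 -78.9 245.6] need [-0.0133  0.0036 -0.0037] q [-0.18  0.22  1.6   0.53  1.5   1.23] F [ 0.1  0.  -0.1] op 0.703
rotvec deg [-1.84 -0.85  0.29]
t 15.7 TCP [0.6404 0.1104 0.3063] bed [127.3 -78.9 245.6] need [-0.0163  0.039  -0.0652] q [-0.18  0.22  1.6   0.53  1.5   1.23] F [ 0.1  0.  -0.1] op 0.703
rotvec deg [-1.84 -0.85  0.29]
```

Request:
move_arm(linear=[[-0.013,0.0035,-0.002],[0,0,0],[-0.001,0.01,-0.018],[-0.001,0.01,-0.018],[0,0.005,-0.009],[0,0,0]], twist=[[-1.8,-0.8,0.3],[0,0,0],[0,0,0],[0,0,0],[0,0,0],[0,0,0]])

```text
time: 16.2
eef_pos: [0.6264, 0.1393, 0.2602]
tcp_rot: [0.966, 0.05, -0.007, -0.255]
contact_force: [-0.4, 0.1, -0.1]
opening: 0.7
```

Run:
```python
from bed import *
delta(W(129.5,-66,169),Rflip)
```

```text
t 16.2 TCP [0.6264 0.1393 0.2602] bed [130.1 -67.4 190.6] need [-0.0023  0.0101 -0.0191] q [-0.13  0.21  1.69  0.51  1.39  1.21] F [-0.4  0.1 -0.1] op 0.7
rotvec deg [ 0.35  0.71 -0.87]
```

Request:
move_arm(linear=[[-0.001,0.006,-0.01],[-0.001,0.005,-0.01],[0,0,0]], twist=[[0.3,0.7,-0.8],[0,0,0],[0,0,0]])

```text
time: 16.45
eef_pos: [0.6253, 0.151, 0.24]
tcp_rot: [0.965, 0.042, -0.01, -0.258]
contact_force: [-0.2, -0.7, -0.1]
opening: 0.699
```

Request:
move_arm(linear=[[0,0,0],[0,0,0],[0,0,0],[0,0,0],[0,0,0],[0,0,0]], twist=[[0,0,0],[0,0,0],[0,0,0],[0,0,0],[0,0,0],[0,0,0]], grip=0)

```text
time: 16.95
eef_pos: [0.6258, 0.1499, 0.2397]
tcp_rot: [0.965, 0.042, -0.01, -0.258]
contact_force: [-0.7, 1.3, -1.6]
opening: 0.349
```

Run:
```python
from bed import *
delta(W(128,-66,169),Rflip)
th=np.arange(1.62,.61,-.1);P=np.array([W(128,-60+158*np.cos(t),15.5+158*np.sin(t)) for t in th])
print(np.diff(P,axis=0).round(4).tolist())
```

```text
t 16.95 TCP [0.6258 0.1499 0.2397] bed [129.1 -67.6 167.6] need [-0.0015 -0.0018  0.0007] q [-0.11  0.23  1.71  0.52  1.35  1.22] F [-0.7  1.3 -1.6] op 0.349
rotvec deg [ 0.1   0.13 -0.1 ]
[[-0.0157, -0.0013, -0.0], [-0.0157, -0.0005, -0.0014], [-0.0156, 0.0003, -0.0027], [-0.0152, 0.0011, -0.0041], [-0.0147, 0.0018, -0.0053], [-0.0141, 0.0026, -0.0066], [-0.0134, 0.0034, -0.0077], [-0.0125, 0.0041, -0.0088], [-0.0114, 0.0047, -0.0098], [-0.0103, 0.0053, -0.0107]]
```

Request:
move_arm(linear=[[-0.0157,-0.0013,0],[-0.0157,-0.0005,-0.0014],[-0.0156,0.0003,-0.0027],[-0.0152,0.0011,-0.0041],[-0.0147,0.0018,-0.0053],[-0.0141,0.0026,-0.0066]], twist=[[0,0,0],[0,0,0],[0,0,0],[0,0,0],[0,0,0],[0,0,0]])

```text
time: 17.45
eef_pos: [0.5422, 0.1506, 0.2247]
tcp_rot: [0.966, 0.039, 0.005, -0.255]
contact_force: [1.4, -4.6, 1.1]
opening: 0.343
```

Run:
```python
from bed import *
th=1.0
delta(W(128,-60+160*np.cos(th),15.5+160*np.sin(th)-8),Rflip)
th=np.arange(1.0,-.05,-.1);P=np.array([W(128,-60+160*np.cos(t),15.5+160*np.sin(t)) for t in th])
print(np.diff(P,axis=0).round(4).tolist())
```

```text
t 17.45 TCP [0.5422 0.1506 0.2247] bed [128.3  15.5 150.8] need [-0.0112  0.0031 -0.0076] q [-0.13  0.04  1.94  0.53  1.29  1.17] F [ 1.4 -4.6  1.1] op 0.343
rotvec deg [0.35 1.77 0.65]
[[-0.0134, 0.0035, -0.0081], [-0.0124, 0.0042, -0.0091], [-0.0114, 0.0049, -0.0101], [-0.0102, 0.0055, -0.011], [-0.0089, 0.0061, -0.0118], [-0.0075, 0.0066, -0.0125], [-0.0061, 0.007, -0.013], [-0.0046, 0.0074, -0.0134], [-0.003, 0.0077, -0.0137], [-0.0015, 0.0079, -0.0138]]
```

Request:
move_arm(linear=[[-0.0115,0.0031,-0.0076],[-0.0134,0.0035,-0.0081],[-0.0124,0.0042,-0.0091],[-0.0114,0.0049,-0.0101],[-0.0102,0.0055,-0.011]], twist=[[0,1,0],[0,0,0],[0,0,0],[0,0,0],[0,0,0]])

```text
time: 17.87
eef_pos: [0.4857, 0.1673, 0.1861]
tcp_rot: [0.967, 0.039, 0.006, -0.251]
contact_force: [-3.0, -5.1, 3.4]
opening: 0.345
```

Run:
```python
from bed import *
th=.6
delta(W(128,-60+160*np.cos(th),15.5+160*np.sin(th)-7),Rflip)
```

```text
t 17.8667 TCP [0.4857 0.1673 0.1861] bed [127.6  70.5 106.6] need [-0.0019  0.0041 -0.0065] q [-0.11 -0.04  2.1   0.54  1.21  1.16] F [-3.  -5.1  3.4] op 0.345
rotvec deg [0.81 1.8  0.72]
```

Request:
move_arm(linear=[[-0.0098,0.0075,-0.014],[-0.0075,0.0066,-0.0125],[-0.0061,0.007,-0.013],[-0.0046,0.0074,-0.0134]], twist=[[0.5,1,0.4],[0,0,0],[0,0,0],[0,0,0]])

```text
time: 18.2
eef_pos: [0.4521, 0.1941, 0.1345]
tcp_rot: [0.966, 0.044, -0.008, -0.253]
contact_force: [-4.7, -2.5, 1.5]
opening: 0.346
```

Run:
```python
from bed import *
th=.2
delta(W(128,-60+160*np.cos(th),15.5+160*np.sin(th)-6),Rflip)
```

```text
t 18.2 TCP [0.4521 0.1941 0.1345] bed [127.3 101.7  47.1] need [ 0.0046  0.0039 -0.0047] q [-0.05 -0.01  2.18  0.57  1.12  1.13] F [-4.7 -2.5  1.5] op 0.346
rotvec deg [ 0.6   0.42 -0.34]
```

Request:
move_arm(linear=[[0.001,0.006,-0.011],[-0.001,0.006,-0.011],[-0.001,0.006,-0.011],[0,0.002,-0.004]], twist=[[0.4,0.4,-0.3],[0,0,0],[0,0,0],[0,0,0]])

```text
time: 18.53
eef_pos: [0.4427, 0.2166, 0.0944]
tcp_rot: [0.965, 0.044, -0.02, -0.259]
contact_force: [-2.7, -0.5, 1.6]
opening: 0.342
```

Run:
```python
from bed import *
delta(W(128,98,9),Rflip)
c=cam('side');cv2.imwrite('pics/s10.png',cv2.resize(c['img'][120:240,190:320],None,fx=5,fy=5))
P=(cloud(c)-Ob)@Rb*1000
for y0,y1 in((-50,-20),(-20,10),(10,40)):
    k=(P[...,0]>116)&(P[...,0]<140)&(P[...,1]>y0)&(P[...,1]<y1)&(P[...,2]>5)&(P[...,2]<60);print(k.sum(),np.median(P[k],0).round(1))
```

```text
t 18.5333 TCP [0.4427 0.2166 0.0944] bed [127.4 109.1   0.8] need [ 0.0114 -0.0026  0.0074] q [-0.01  0.06  2.2   0.61  1.05  1.11] F [-2.7 -0.5  1.6] op 0.342
rotvec deg [ 0.04 -0.91 -0.69]
0 [nan nan nan]
0 [nan nan nan]
0 [nan nan nan]
  return _methods._mean(a, axis=axis, dtype=dtype,
  ret = um.true_divide(
```

View pics/s10.png

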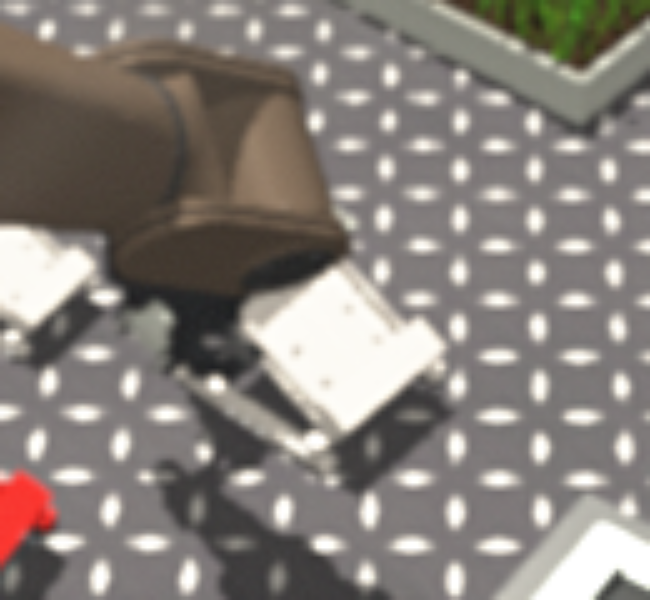

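Request:
move_arm(linear=[[0,0,0],[0,0,0],[0,0,0],[0,0,0],[0.001,-0.01,0.0175],[0.001,-0.0125,0.0217],[0.001,-0.0125,0.0217],[0.001,-0.0125,0.0217],[0,0,0]], twist=[[0,0,0],[0,0,0],[0,0,0],[0,0,0],[0,0,0],[0,0,0],[0,0,0],[0,0,0],[0,0,0]], grip=0.7)

```text
time: 19.33
eef_pos: [0.4505, 0.166, 0.1834]
tcp_rot: [0.965, 0.044, -0.017, -0.257]
contact_force: [0.4, 0.4, 0.7]
opening: 0.7
```

Run:
```python
from bed import *
delta(W(128,60,110),Rflip)
for n in('side','top'):
    c=cam(n);cv2.imwrite(f'pics/{n}11.png',cv2.resize(c['img'][150:250,180:280],None,fx=6,fy=6,interpolation=cv2.INTER_CUBIC))
    P=(cloud(c)-Ob)@Rb*1000
    for y0,y1 in((-50,-20),(-20,10),(10,30),(85,115)):
        k=(P[...,0]>116)&(P[...,0]<140)&(P[...,1]>y0)&(P[...,1]<y1)&(P[...,2]>5)&(P[...,2]<50);print(n,k.sum(),np.median(P[k],0).round(1) if k.any() else '')
```

```text
t 19.3333 TCP [0.4505 0.166  0.1834] bed [127.6 105.7 103.4] need [0.0458 0.0009 0.0059] q [-0.12 -0.09  2.15  0.53  1.26  1.15] F [0.4 0.4 0.7] op 0.7
rotvec deg [ 0.21 -0.55 -0.57]
side 14 [119.8 -37.8  16.7]
side 0 
side 0 
side 53 [128.6 100.6  15.8]
top 72 [128.1 -35.5  17.7]
top 74 [128.9  -4.5  18.6]
top 53 [127.9  19.8  17.8]
top 50 [129.5 105.3  18.5]
```

View pics/side11.png

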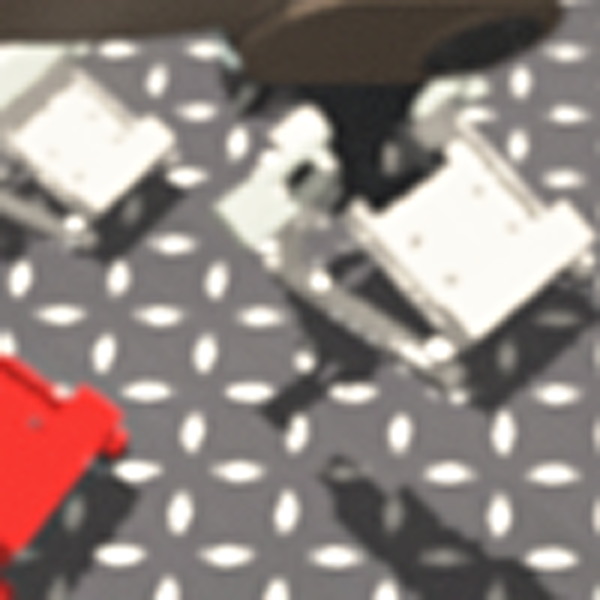

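View pics/top11.png

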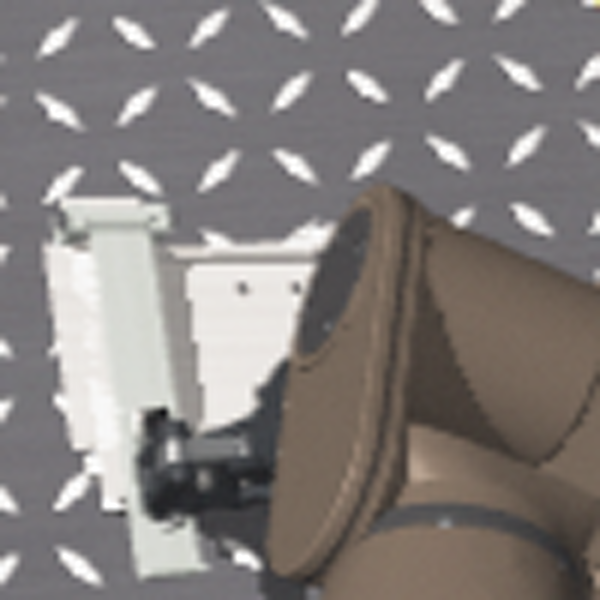

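Request:
move_arm(linear=[[0.0155,0,0.002],[0.0155,0,0.002],[0.015,0,0.002],[0,0,0],[-0.0005,0.012,-0.021],[-0.0005,0.012,-0.021],[0,0,0],[0,0,0]], twist=[[0.2,-0.5,-0.5],[0,0,0],[0,0,0],[0,0,0],[0,0,0],[0,0,0],[0,0,0],[0,0,0]], grip=0.4)

```text
time: 20.1
eef_pos: [0.487, 0.1944, 0.1329]
tcp_rot: [0.965, 0.04, -0.023, -0.259]
contact_force: [1.0, -0.4, 0.7]
opening: 0.402
```

Run:
```python
from bed import *
delta(W(128,60,55),Rflip)
c=cam('side');cv2.imwrite('pics/s12.png',cv2.resize(c['img'][150:230,200:280],None,fx=7,fy=7,interpolation=cv2.INTER_CUBIC))
```

```text
t 20.1 TCP [0.487  0.1944 0.1329] bed [124.2  66.9  47.1] need [ 0.0069 -0.0001  0.0088] q [-0.05  0.08  2.09  0.57  1.15  1.15] F [ 1.  -0.4  0.7] op 0.402
rotvec deg [-0.05 -1.32 -0.27]
```

View pics/s12.png

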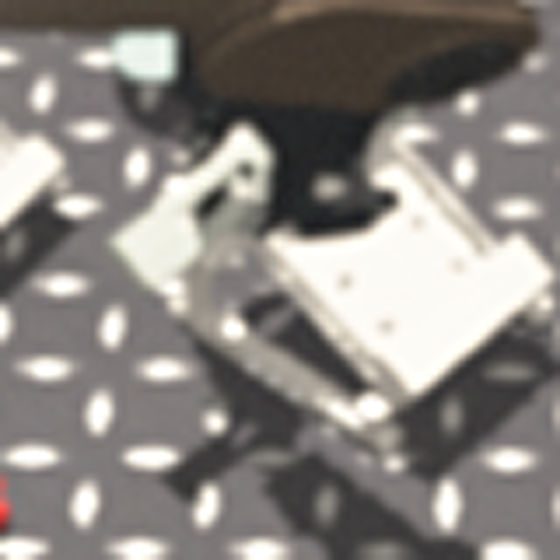

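Request:
move_arm(linear=[[0.0065,0.001,0.006],[0,0,0]], twist=[[0,-1.2,-0.3],[0,0,0]])

```text
time: 20.32
eef_pos: [0.493, 0.1951, 0.1394]
tcp_rot: [0.965, 0.04, -0.012, -0.259]
contact_force: [0.6, 0.3, -0.2]
opening: 0.396
```

Run:
```python
from bed import *
delta(W(128,60,31),Rflip)
```

```text
t 20.3167 TCP [0.493  0.1951 0.1394] bed [127.7  60.9  52.6] need [-0.0001  0.0112 -0.0186] q [-0.05  0.08  2.08  0.58  1.14  1.15] F [ 0.6  0.3 -0.2] op 0.396
rotvec deg [-0.05 -0.11  0.04]
```

Request:
move_arm(linear=[[0,0.0055,-0.009],[0,0.0055,-0.009],[0,0,0]], twist=[[0,0,0],[0,0,0],[0,0,0]])

```text
time: 20.57
eef_pos: [0.4952, 0.206, 0.1234]
tcp_rot: [0.965, 0.04, -0.008, -0.259]
contact_force: [0.5, -0.3, -0.1]
opening: 0.399
```

Run:
```python
from bed import *
delta(W(128,60,31),Rflip)
```

```text
t 20.5667 TCP [0.4952 0.206  0.1234] bed [128.9  57.7  33.4] need [-0.0023  0.0002 -0.0025] q [-0.03  0.1   2.08  0.59  1.09  1.14] F [ 0.5 -0.3 -0.1] op 0.399
rotvec deg [-0.03  0.32  0.15]
```

Request:
move_arm(linear=[[-0.0023,0.0002,-0.0025],[0,0,0]], twist=[[0,0.3,0.1],[0,0,0]])

```text
time: 20.73
eef_pos: [0.4925, 0.2066, 0.1202]
tcp_rot: [0.965, 0.041, -0.011, -0.259]
contact_force: [0.3, 0.1, 0.2]
opening: 0.403
```

Request:
move_arm(linear=[[0,0,0],[0,0,0],[0,0,0],[0,0,0],[0,0,0],[0,0,0]], twist=[[0,0,0],[0,0,0],[0,0,0],[0,0,0],[0,0,0],[0,0,0]], grip=0, force=30)

```text
time: 21.23
eef_pos: [0.4923, 0.2065, 0.12]
tcp_rot: [0.965, 0.041, -0.011, -0.259]
contact_force: [-0.2, 1.0, -0.7]
opening: 0.086
```

Run:
```python
from bed import *
delta(W(128,60,31),Rflip); print((Rb[:,2]*6).round(2))
```

```text
t 21.2333 TCP [0.4923 0.2065 0.12  ] bed [127.9  60.6  30.1] need [ 0.0006 -0.0003  0.0008] q [-0.03  0.11  2.09  0.59  1.09  1.14] F [-0.2  1.  -0.7] op 0.086
rotvec deg [-0.02 -0.05 -0.07]
[ 0.25 -2.99  5.2 ]
```

Request:
move_arm(linear=[[0,0,0],[0,0,0],[0,0,0],[0,0,0],[0,0,0]], twist=[[0.25,-2.99,5.2],[0.25,-2.99,5.2],[0.25,-2.99,5.2],[0.25,-2.99,5.2],[0.25,-2.99,5.2]])

```text
time: 21.65
eef_pos: [0.4924, 0.2064, 0.1199]
tcp_rot: [0.919, 0.299, 0.059, -0.252]
contact_force: [0.6, 0.5, -1.2]
opening: 0.081
```

Run:
```python
from bed import *
Q=Ro.from_rotvec(Rb[:,2]*np.pi/2).as_matrix()@Rflip
delta(W(128,60,30.5),Q); print(get_state()['wrist_torque'])
```

```text
t 21.65 TCP [0.4924 0.2064 0.1199] bed [127.7  60.5  30.1] need [0.0005 0.0001 0.0005] q [-0.03  0.11  2.09  0.59  1.09  0.59] F [ 0.6  0.5 -1.2] op 0.081
rotvec deg [  2.51 -29.34  50.93]
[-0.24549572 -0.01797236 -0.06488404]
```

Turning well (31° done).

Request:
move_arm(linear=[[0,0,0],[0,0,0],[0,0,0],[0,0,0],[0,0,0],[0,0,0],[0,0,0],[0,0,0],[0,0,0],[0,0,0],[0,0,0]], twist=[[0.25,-2.99,5.2],[0.25,-2.99,5.2],[0.25,-2.99,5.2],[0.25,-2.99,5.2],[0.25,-2.99,5.2],[0.25,-2.99,5.2],[0.25,-2.99,5.2],[0.25,-2.99,5.2],[0.25,-2.99,5.2],[0.25,-2.99,5.2],[0,0,0]])

```text
time: 22.57
eef_pos: [0.4928, 0.2062, 0.1199]
tcp_rot: [0.63, 0.731, 0.182, -0.186]
contact_force: [-0.6, -0.6, 0.4]
opening: 0.086
```

Run:
```python
from bed import *
Q=Ro.from_rotvec(Rb[:,2]*np.pi/2).as_matrix()@Rflip
delta(W(128,60,30.5),Q); print(get_state()['wrist_torque'])
```

```text
t 22.5667 TCP [0.4928 0.2062 0.1199] bed [127.5  60.1  30.2] need [0.0001 0.0003 0.0006] q [-0.03  0.11  2.09  0.6   1.09 -0.5 ] F [-0.6 -0.6  0.4] op 0.086
rotvec deg [-0.31  1.84 -3.16]
[-0.32476342  0.49264801 -0.60419184]
```

Request:
move_arm(linear=[[0,0,0],[0,0,0],[0,0,0],[0,0,0],[0.001,-0.01,0.0175],[0.001,-0.0125,0.0217],[0.001,-0.0125,0.0217],[0.001,-0.0125,0.0217],[0,-0.02,0.02],[0,-0.035,0.01],[0,-0.035,0.01],[0,-0.035,0.01],[0,0,0]], twist=[[0,0,0],[0,0,0],[0,0,0],[0,0,0],[0,0,0],[0,0,0],[0,0,0],[0,0,0],[0,0,0],[0,0,0],[0,0,0],[0,0,0],[0,0,0]], grip=0.35)

```text
time: 23.65
eef_pos: [0.4935, 0.0276, 0.2587]
tcp_rot: [0.632, 0.731, 0.178, -0.185]
contact_force: [0.1, 0.0, 0.4]
opening: 0.346
```

Run:
```python
from bed import *
delta(W(128,60,30.5))
for n in('side','top'):
    c=cam(n)
    if n=='side': cv2.imwrite('pics/s13f.png',c['img'])
    o=(180,200) if n=='top' else (150,200)
    cv2.imwrite(f'pics/{n}13.png',cv2.resize(c['img'][150:250,180:280],None,fx=6,fy=6,interpolation=cv2.INTER_CUBIC))
    P=(cloud(c)-Ob)@Rb*1000
    for y0,y1 in((-50,-20),(-20,10),(10,30),(85,115)):
        k=(P[...,0]>116)&(P[...,0]<140)&(P[...,1]>y0)&(P[...,1]<y1)&(P[...,2]>5)&(P[...,2]<50);print(n,k.sum(),np.median(P[k],0).round(1) if k.any() else '')
```

```text
t 23.65 TCP [0.4935 0.0276 0.2587] bed [ 42.7  74.4 239.4] need [-0.0006  0.1789 -0.1383] q [-0.38 -0.06  1.98  0.46  1.49 -0.62] F [0.1 0.  0.4] op 0.346
side 47 [127.6 -35.9  15.8]
side 53 [128.4  -4.4  16.7]
side 34 [128.6  19.6  14.9]
side 53 [127.6 100.2  16.4]
top 75 [128.5 -35.6  17.9]
top 75 [128.   -4.8  18. ]
top 53 [128.1  19.8  17.7]
top 77 [127.  100.6  18.4]
```

View pics/side13.png

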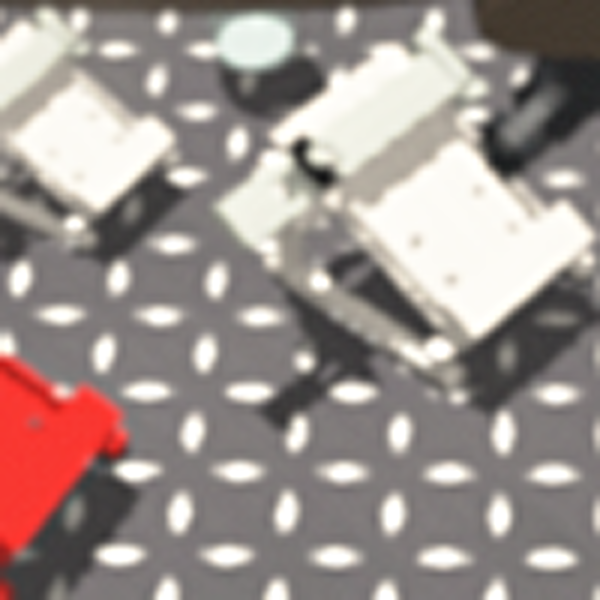

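View pics/top13.png

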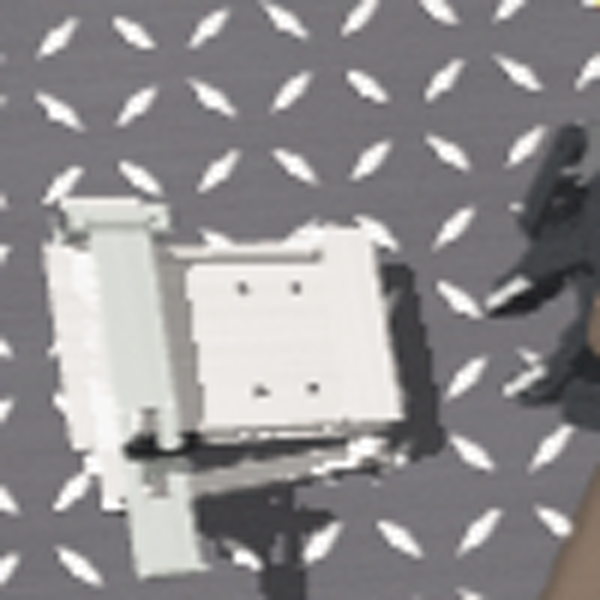

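View pics/s13f.png

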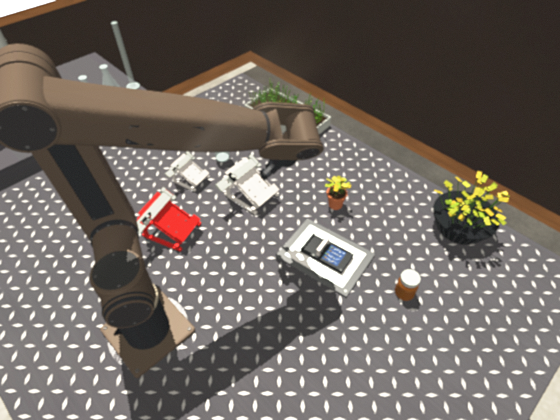

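Run:
```python
from bed import *
c=cam('side');P=cloud(c);d=P-np.array([.5466,-.1809,0]);x=d@u;y=d@np.cross([0,0,1],u)
k=(abs(x)<.12)&(abs(y)<.09)&(P[...,2]>.018)&(P[...,2]<.036)&(c['img'].max(2)<150)
r=cv2.minAreaRect(np.stack([x[k],y[k]],1).astype(np.float32)*1000);print(k.sum(),r,np.median(P[k][:,2]))
A=np.c_[x[k],y[k],np.ones(k.sum())];s=np.linalg.lstsq(A,P[k][:,2],rcond=None)[0];print('tilt',s)
```

```text
535 ((-2.4913406372070312, 1.0456733703613281), (149.36512756347656, 80.49662780761719), 1.2272975444793701) 0.023665983586039968
tilt [-2.41379280e-02 -3.40059424e-05  2.33275449e-02]
```

Run:
```python
from plant import *
print(sign_off())
```

```text
the job is handed in; nothing more can be done
None
```

The job is done and handed in at about 24 s of the 72 s allowed; the sign-off reported no verdict. I swung the bar up, slid the cassette about 32 mm up the bed and out of the toe pocket, and laid it on the light pad. It was let go only after a contact reading of about 9 N. I then swung the bar shut over the toggle, turned the toggle to its stop, and backed the arm off clear.

**Cassette:** the last check puts it about 2.5 mm along and 1 mm across from the panel centre, 1.2° off square. The fitted tilt is about 0.024 rad, partly depth noise.

**Bar and toggle:** the bar's top reads 18 mm over the bed along its whole length in the top view, so it is closed. The toggle's wing lies right across the bar.

**Bystanders:** the pot, beaker and jar look unmoved in the pictures, but I did not measure them again.

**What disagreed:**
- The side camera's depth reads about 2 mm lower than the top camera's and the nominal heights.
- The bar settled back from about 1.7 to 1.6 rad after I let go of it. That stayed above the limit, and I measured it again before gripping it to close.
- The grip slid about 10 mm along the bar's end while closing, with no effect on the result.

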